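# Hold a flange adapter flush on an oil pump's sloped port

### The arm

A 6-joint arm with a two-finger parallel gripper is mounted at the origin on the work surface. World frame = base frame: x ahead of the robot, y to its left, z up, the work surface at z = 0. Lengths are in mm, angles in rad, forces in N, time in s.
With the tool pointing down it reaches from about 275 to 750 mm from the base axis. Payload 10.2 kg.
Tool frame: the origin (TCP) lies at the very end of the fingers, on their centre line; the grasp point (between the pads) lies 19 mm behind it; x points along the fingers, y is the direction in which the jaws open and shut, and the axes are right-handed (so a half turn about x gives the same grasp; the last joint's range is limited). The gripper opens to 88 mm and grips with 3 to 60 N. Pads are 18 mm wide; open, the fingers measure 123 mm over their backs; the gripper's body (75 mm by 187 mm) begins 45 mm behind the grasp point.
Start: joints at [-1.407, 0.313, 1.498, -0, 1.331, -0.223], TCP at [198.032, -486.225, 238.72] pointing down, gripper open.
Joint ranges: [-2.94, 2.94], [-0.97, 2.17], [0.19, 2.56], [-1.23, 4.37], [0.02, 3.11], [-2.88, 2.88]. Speed limits (rad/s): [2.39, 2.39, 3.01, 3.14, 3.14, 3.14].

### API

Orientations are given as a 3x3 rotation matrix whose columns are the frame's x, y, z axes.
In Python, from workcell import sensors, cams, finish_job gives the robot as it stands. The module is installed in compiled form; this text tells all that it offers.
- The arm moves only by the tool arm_command, never from a script. Its argument "deltas" is a list that holds one entry, the list of rows, each a list of 5 numbers: the finger opening in m, from 0 to 0.0881, then the shift along the tool's x, y, z in m, then the turn about the tool's x in degrees. In form: [[[hand, x, y, z, turn], ...]]. A call has exactly 8 rows; each row shifts and turns the commanded pose from where the row before left it, along the tool's axes as they then stand; what a row does not reach is not made up. A row lasts 1/10 s, in which the tool goes at most 50 mm and 8.59 degrees, less where a joint would pass 70% of its speed; a pose out of reach is approached as far as the arm can. A call with a gripper value outside its range is refused whole. The fingers move at their own pace and stop on an object; the grip force is fixed at half the most. Time passes only in rows, so rows that do not move let the fingers close, or fill a call up. It gives the time, the measured TCP pose, the force and the opening at its end, in the units of the state.
- sensors.sense(): the state, without advancing time (a new reading comes with each control period).
- cams.snapshot(name): name is "scene" or "top"; returns a dict with "frame" (384x512x3 uint8, red, green, blue), "range_z" (384x512 float32, mm along the optical axis (not along the pixel's ray), 0 where there is no reading), "K" (3x3 intrinsics, pixels), "k1" (the pictures are not rectified: a ray, as slopes to the right and down, at radius r is drawn at 1 + k1 r^2 times it, then the intrinsics apply), "pose" (4x4, takes a point from camera to world coordinates). Camera axes: x right, y up, looking along -z (the intrinsics and any distortion apply to the point x, -y, -z); pixel columns grow to the right and rows downward; lengths in mm; the calibration is good to about 2 mm. A picture is of the moment at which its call begins.
- finish_job(): hands the job in, once; it reports no verdict.
Trained networks look in the newest picture that a camera, given by its name, has taken for a name from the list of things; names that differ only in an ending like _2 or _b are one class to them, and where a whole thing is asked for, a point or a joint stands for the part that bears it (a point fixed in the world has none). Each returns a list of dicts, best first, with "p" (0 to 1); they miss things now and then, are a little off and sometimes report something else, mostly with a low value. They report only what shows in the picture. A call takes as long as a camera call.
- cams.search_frame(target, camera): "point" ([x, y, z] in mm, in world coordinates, good to about 4 mm: the middle of the surface that is visible of it).
- cams.regions_of(target, camera): "mask" (384x512 bool, what is visible of it).
The state is a dict: "t": time; "joints": joint angles; "joint_vel": joint speeds; "joint_torque": joint torques, N m; "ee_pos": TCP position; "orientation": TCP orientation; "contact_force": force on the tool from outside, world axes, zero at the start; "wrist_torque": the same for the moment, N m; "width": opening from 0.0 (shut) to 1.0 (fully open).
Only numpy, scipy, OpenCV 4.12 (cv2) and the standard library are available. Lean on these libraries where they do the work, as an engineer would, in place of code of your own. Each camera call takes 0.05 s, during which the arm holds its last target.

### The job

The pump's carriage is loose on the assembly stand: turn the red clamp knob clockwise until it is tight, so that the pump cannot run away under your push. Then pick up the aluminium flange adapter, tilt it to the slope of the pump's port face and press it there gently, fully flush, centred on the port with its edges and screw holes lined up with the port's. Finish while still gripping the adapter and pressing it steadily on the face, ready for someone to put in its screws; leave everything else on the bench where it is.

Things in the scene. Friction and masses are not known exactly. Their poses are not given: they have to be found in the camera images.
- clamp_knob (a joint): turn of the red clamp knob, rad: 0 = fully loose, grows clockwise seen from above, 1.5 = end stop, starts at 0 to 0.25. It begins to bite at about 0.5, holds the carriage from about 1.0 and counts as tight from 1.2; it stays where it is left (0.12 N m of friction). While loose, the carriage with knob and pump slides along the stand with about 1 N
- knob_grip (a point): middle of the knob's grip: a red upright bar 60 mm long, 12 mm wide, 30 mm high, on the carriage's front end, nearest the robot. This point is half-way up it, 77 mm above the bench; 24 mm below it is the top of a 38 mm round boss. x runs along the bar, y across its 12 mm, z up the axis of turning; turns with the knob. The port is 150 to 170 mm behind it
- adapter_mid (a point): centre of the loose aluminium flange adapter, 29 mm above its underside. It stands flange down: square flange 64 x 64 x 8 mm with four screw holes, on it a square neck 32 x 32 mm, 8 to 48 mm above the underside, then a 25 mm round nipple up to 58 mm. x, y along the flange's edges (the neck's flats face the same ways), z from flange to nipple. 0.15 to 0.28 kg. Same after any quarter turn
- adapter: the same flange adapter; origin: centre of its underside (the face that goes on the port)
- port (a point): centre of the pump's port face: a flat bright square 64 x 64 mm with a dark bore and four screw holes, on the black pump, 160 to 172 mm above the bench. z points out of the face, leaning 0.3 to 0.6 rad from vertical towards the robot; y is level, along the pump's shaft, x up the slope, both along the face's edges. All of the pump and stand lies below the plane of this face
- pump: the black oil pump with the port on it, held in two aluminium uprights on the carriage, a 100 mm toothed pulley on its -y end; origin: on the shaft's axis, 58 mm behind the port face's centre. Its tilt is clamped and does not yield
- spare_pulley: spare toothed aluminium belt pulley lying flat, 78 mm across, 26 mm high with its hub; origin: centre of its underside. A bystander, not part of the job
- spacer_ring: plain brass spacer ring lying flat, 68 mm outside, 44 mm bore, 24 mm high; origin: centre of its underside. A bystander
- filter_can: black oil filter canister standing upright, 76 mm across, 128 mm high; origin: centre of its underside. A bystander
- note_pad: turquoise pad of sticky notes, 76 x 76 x 14 mm; origin: centre of its underside. A bystander
- spanner: steel spanner, 170 mm long, lying flat; origin: middle of its underside. A bystander
- screwdriver: screwdriver with a green handle, 190 mm long, lying flat; origin: middle of its underside. A bystander

How it is judged (in metres and radians):
On the way, in this order (a step that is already met when the one before it is completed fails the run):
1. the clamp knob is turned clockwise until tight (1.2 rad or more), before the adapter is lifted (value of joint clamp_knob above 1.2 rad and height (world z) of adapter_mid below 0.045 m), for 0.2 s.
2. the adapter is lifted clear of the bench in the gripper (height (world z) of adapter_mid above 0.08 m and contact force between the fingers and adapter above 1 N), for 0.2 s.
At the end, for the whole second after the job is handed in: Knob still at 1.2 rad or more; adapter's underside on the port face: parallel within 0.05 rad, gap under 2 mm, centred within 6 mm each way, edges lined up within 0.1 rad (any quarter turn); still, gripped (over 2 N) and pressed on the pump with 4 to 35 N, through the last second (value of joint clamp_knob above 1.2 rad and angle between the z axis of adapter_mid and the z axis of port, either way round below 0.05 rad and z of adapter_mid in the frame of port between 0.026 and 0.031 m and x of adapter_mid in the frame of port between -0.006 and 0.006 m and y of adapter_mid in the frame of port between -0.006 and 0.006 m and (angle between the x axis of adapter_mid and the x axis of port, either way round below 0.1 rad or angle between the x axis of adapter_mid and the y axis of port, either way round below 0.1 rad) and contact force between adapter and pump between 4 and 35 N and contact force between the fingers and adapter above 2 N and linear speed of adapter below 0.01 m/s); the arm keeps its last pose, push and grip.
It fails at once if the adapter is rammed on the pump (over 60 N) (contact force between adapter and pump above 60 N).
It fails at once if a bystander is pushed more than 20 mm (distance of any of spare_pulley, spacer_ring, filter_can, note_pad, spanner, screwdriver from where it was at the start of the episode above 0.02 m).
It also fails if it takes over 51 s, if anything falls off the work surface, if the arm or the gripper's body presses on something with over 40 N, if the wrist force passes 120 N, or if a joint passes its speed limit or range.

## Working session

There is one attempt and no reset: what is moved stays moved. The work goes in short steps, Python scripts to look and compute and a tool call to move; the robot and the scene stay as the last step left them, time stands still between calls to the robot, and variables do not carry over. Pictures are saved under pics/ and viewed, and the job is handed in when it is done.

Besides the shell and the picture viewer there is one more tool, called after "Emit:" as name(argument=value, ...), one argument or row to a line, values as JSON. arm_command: Moves the arm, as the interface text tells. Its arguments: {"type":"object","properties":{"deltas":{"type":"array"}},"required":["deltas"]}

```bash
mkdir -p pics
cat > h.py <<'E'
import numpy as np,cv2
from workcell import sensors,cams,finish_job
def snap(n,f):
    s=cams.snapshot(n); np.savez(''+f+'.npz',**s)
    cv2.imwrite('pics/'+f+'.png',cv2.resize(s['frame'][:,:,::-1],(800,600),interpolation=cv2.INTER_CUBIC)); return s
def cloud(s):
    d=s['range_z'];K=s['K'];h,w=d.shape
    u,v=np.meshgrid(np.arange(w),np.arange(h))
    x=(u-K[0,2])/K[0,0];y=(v-K[1,2])/K[1,1]
    k=float(s['k1']);a,b=x.copy(),y.copy()
    for _ in range(10):
        f=1+k*(a*a+b*b);a,b=x/f,y/f
    P=np.stack([a*d,-b*d,-d],-1)
    T=s['pose'];P=P@T[:3,:3].T+T[:3,3]
    P[d<=0]=np.nan
    return P
E
python3 - <<'E'
from h import *
np.set_printoptions(precision=3,suppress=True)
print(sensors.sense())
for c in ['scene','top']:
    s=snap(c,c+'0');print(c,s['k1'],s['pose'])
    for t in ['clamp_knob','knob_grip','adapter','adapter_mid','port','pump','filter_can','spare_pulley','spacer_ring','note_pad','spanner','screwdriver']:
        print(t,[(np.round(r['point']),round(r['p'],2)) for r in cams.search_frame(t,c)[:3]])
print(sensors.sense()['t'])
E
```

```text
{'t': 0.0, 'joints': array([-1.407,  0.313,  1.498,  0.   ,  1.331, -0.223]), 'joint_vel': array([-0.   ,  0.   ,  0.001,  0.001,  0.001,  0.001]), 'joint_torque': array([  0.   , -40.221, -25.227,   0.069,   0.035,  -0.   ]), 'ee_pos': array([ 197.982, -485.975,  238.162]), 'orientation': array([[-0.   ,  0.377, -0.926],
       [ 0.001, -0.926, -0.377],
       [-1.   , -0.001, -0.   ]]), 'contact_force': array([ 0.918, -0.871,  0.474]), 'wrist_torque': array([ 0.017,  0.008, -0.033]), 'width': 1.005049299463572}
scene 0.012110150433576836 [[   0.337   -0.724    0.601 1152.148]
 [   0.941    0.272   -0.2   -181.703]
 [  -0.018    0.633    0.774  920.904]
 [   0.       0.       0.       1.   ]]
clamp_knob [(array([ 464., -192.,   88.]), 0.68)]
knob_grip [(array([ 466., -193.,   81.]), 0.59)]
adapter [(array([507., 306.,   5.]), 0.92)]
adapter_mid [(array([504., 303.,   4.]), 0.94)]
port [(array([ 666., -203.,  150.]), 0.98)]
pump [(array([ 659., -199.,  151.]), 0.7)]
filter_can [(array([708., 344., 101.]), 0.7)]
spare_pulley [(array([464., 126.,  21.]), 0.75), (array([710., 342., 102.
[... 352 characters left out ...]
    0.004    9.454]
 [   0.002    0.077    0.997 1710.493]
 [   0.       0.       0.       1.   ]]
clamp_knob [(array([676., 353., 123.]), 0.7), (array([ 451., -188.,   89.]), 0.48)]
knob_grip [(array([ 456., -187.,   88.]), 0.4)]
adapter [(array([491., 310.,   6.]), 0.85), (array([456., 136.,  17.]), 0.27)]
adapter_mid [(array([491., 311.,   5.]), 0.89)]
port [(array([ 639., -200.,  154.]), 0.9)]
pump [(array([ 639., -197.,  152.]), 0.56)]
filter_can []
spare_pulley [(array([454., 137.,  16.]), 0.58)]
spacer_ring [(array([601., 169.,  20.]), 0.7), (array([741., 192.,  14.]), 0.67)]
note_pad []
spanner [(array([329., 365.,   7.]), 0.73)]
screwdriver [(array([ 259., -304.,   24.]), 0.78)]
1.3
```

View pics/scene0.png

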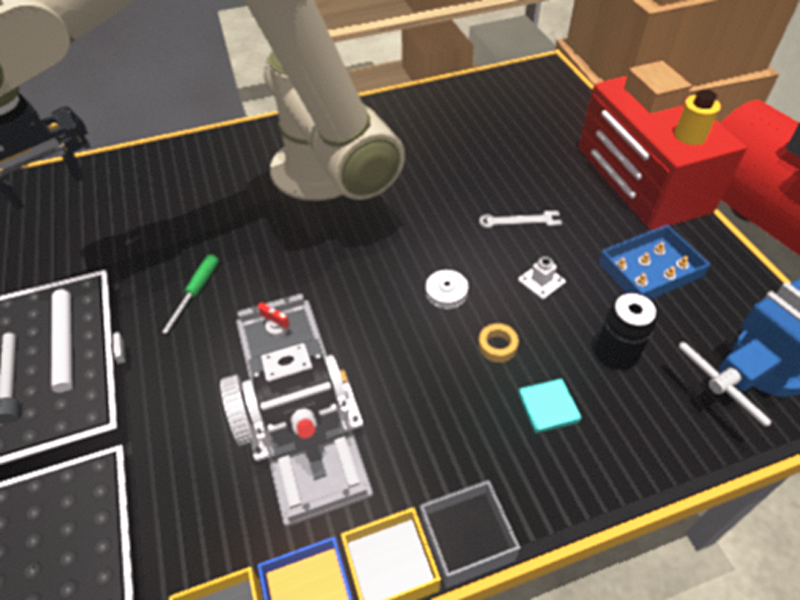

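View pics/top0.png

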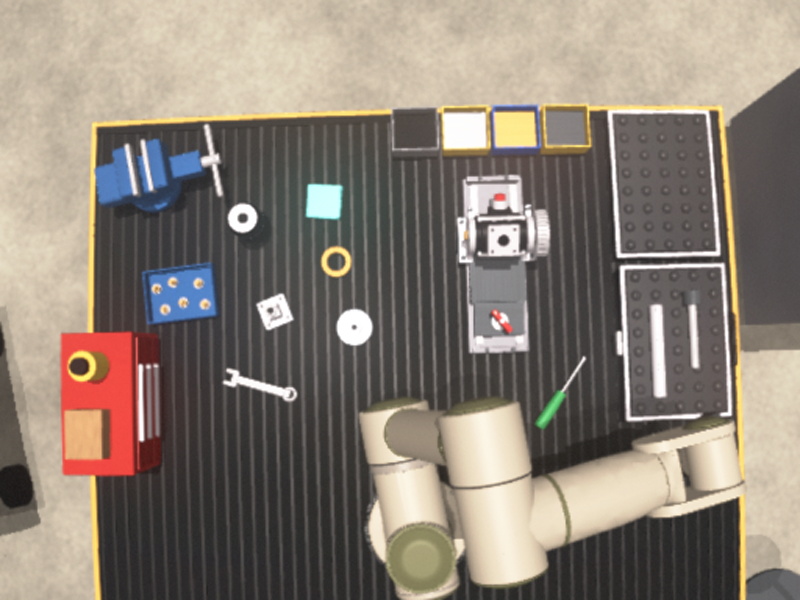

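```bash
cat > m.py <<'E'
import numpy as np,cv2,sys
from h import cloud
np.set_printoptions(precision=3,suppress=True)
def load(f): return dict(np.load(''+f+'.npz'))
def sub(f,lo,hi):
    s=load(f);P=cloud(s);m=np.all((P>lo)&(P<hi),-1);return P[m],s['frame'][m].astype(int),m
def rect(xy):
    return cv2.minAreaRect(xy.astype(np.float32))
E
python3 - <<'E'
from m import *
for f in ['scene0','top0']:
    # knob: red
    P,c,m=sub(f,[400,-260,50],[560,-120,130])
    r=(c[:,0]>1.7*c[:,1])&(c[:,0]>60)
    Q=P[r];print(f,'red',len(Q));z=np.median(Q[Q[:,2]>np.percentile(Q[:,2],70)][:,2]);print('topz',z)
    T=Q[abs(Q[:,2]-z)<5];print('knob top',rect(T[:,:2]),T.mean(0),len(T))
    # port: plane fit
    # adapter
    P,c,m=sub(f,[430,240,1],[570,380,75])
    F=P[(P[:,2]<14)&(P[:,2]>3)];print('flange',rect(F[:,:2]),len(F),np.median(F[:,2]))
    Nn=P[(P[:,2]>38)];print('neck',rect(Nn[:,:2]),len(Nn),np.percentile(Nn[:,2],[5,50,95]))
E
```

```text
scene0 red 124
topz 91.61797862789513
knob top ((460.3056335449219, -192.11114501953125), (57.52659606933594, 11.880884170532227), 36.69819641113281) [ 459.872 -194.157   90.334] 63
flange ((497.02056884765625, 310.7454833984375), (112.63489532470703, 122.60423278808594), 69.87600708007812) 235 6.963791390726556
neck ((497.6682434082031, 312.4467468261719), (33.037166595458984, 33.42022705078125), 17.428041458129883) 121 [39.495 49.256 58.907]
top0 red 46
topz 95.22560063067124
knob top ((453.287353515625, -191.50721740722656), (57.413570404052734, 10.711116790771484), 39.88121795654297) [ 448.496 -195.348   94.331] 29
flange ((500.37225341796875, 310.0798034667969), (139.86529541015625, 139.44187927246094), 0.5203913450241089) 492 5.618794801857348
neck ((491.38385009765625, 312.9993591308594), (33.19927215576172, 29.400354385375977), 21.24256134033203) 81 [42.343 53.197 63.402]
```

```bash
python3 - <<'E'
from m import *
from h import cloud
for f in ['scene0','top0']:
    s=load(f);P=cloud(s)
    for (x,y) in [(400,-50),(400,230),(520,230),(600,50),(560,-350),(650,-50),(420,300),(620,270),(300,200)]:
        m=(abs(P[...,0]-x)<20)&(abs(P[...,1]-y)<20)&(abs(P[...,2])<30)
        print(f,x,y,m.sum(),np.nanmedian(P[m][:,2]) if m.any() else None, end=' | ')
    print()
    P_,c,m=sub(f,[440,250,3.5],[560,370,14])
    # flange robust: bright pixels
    b=c.sum(1)>380
    print('flange',b.sum(),rect(P_[b][:,:2]))
    # note pad
    P_,c,m=sub(f,[690,140,5],[810,250,25]);b=(c[:,1]>c[:,0]+40)
    print('pad',b.sum(),rect(P_[b][:,:2]),P_[b].mean(0))
    P_,c,m=sub(f,[540,110,10],[680,230,40]);b=(c[:,0]>c[:,2]+40)
    print('ring',b.sum(),rect(P_[b][:,:2]),P_[b].mean(0))
    # port
    P_,c,m=sub(f,[570,-280,125],[720,-130,200]);b=c.sum(1)>450
    print('port',b.sum(),P_[b].min(0),P_[b].max(0))
    cc=np.argwhere(m);print(cc.min(0),cc.max(0))
E
python3 - <<'E'
import cv2,numpy as np
from m import load
s=load('scene0');cv2.imwrite('pics/a1.png',cv2.resize(s['frame'][180:340,130:250,::-1],None,fx=4.5,fy=3.7,interpolation=cv2.INTER_CUBIC)) if 0 else cv2.imwrite('pics/a1.png',cv2.resize(s['frame'][180:320,130:260,::-1],(557,600),interpolation=cv2.INTER_CUBIC))
s=load('top0');cv2.imwrite('pics/a2.png',cv2.resize(s['frame'][105:235,280:370,::-1],(415,600),interpolation=cv2.INTER_CUBIC))
E
```

```text
scene0 400 -50 137 -0.5748897792232128 | scene0 400 230 120 -1.0649702688053821 | scene0 520 230 144 -0.5483922961153667 | scene0 600 50 180 -0.5265506545687799 | scene0 560 -350 208 -0.20483819514424795 | scene0 650 -50 206 -0.6615726529826134 | scene0 420 300 115 -1.0825655378864667 | scene0 620 270 168 -0.2207284821855069 | scene0 300 200 101 -0.9061174179893214 | 
flange 215 ((496.57684326171875, 311.77490234375), (66.20296478271484, 63.14448547363281), 20.88039779663086)
pad 842 ((745.6693115234375, 195.29307556152344), (78.12423706054688, 78.35786437988281), 85.4098892211914) [748.429 194.186  13.51 ]
ring 322 ((606.1157836914062, 169.27667236328125), (65.49044799804688, 66.93719482421875), 30.307252883911133) [608.382 167.468  20.856]
port 1356 [ 590.85  -279.898  125.039] [ 718.526 -130.051  182.879]
[220 145] [279 220]
top0 400 -50 127 1.0409035491748 | top0 400 230 129 -0.29930242375075977 | top0 520 230 124 0.32717901228113533 | top0 600 50 128 0.34133123232550133 | top0 560 -350 120 0.5716999945394718 | top0 650 -50 122 1.3300986896095992 | top0 420 300 128 0.5538364857824263 | top0 620 270 120 -0.5811110995419995 | top0 300 200 132 -0.02864041512430049 | 
flange 189 ((492.5340576171875, 313.661865234375), (69.32012939453125, 67.2632827758789), 19.75974464416504)
pad 408 ((743.6875, 195.62057495117188), (78.3873291015625, 81.03473663330078), 85.17030334472656) [743.646 197.931  14.647]
ring 181 ((599.4462280273438, 169.32693481445312), (65.66120910644531, 64.92951965332031), 43.33518981933594) [600.12  168.266  23.062]
port 831 [ 587.528 -279.997  125.132] [ 719.835 -130.043  187.643]
[124 301] [163 348]
```

View pics/a1.png

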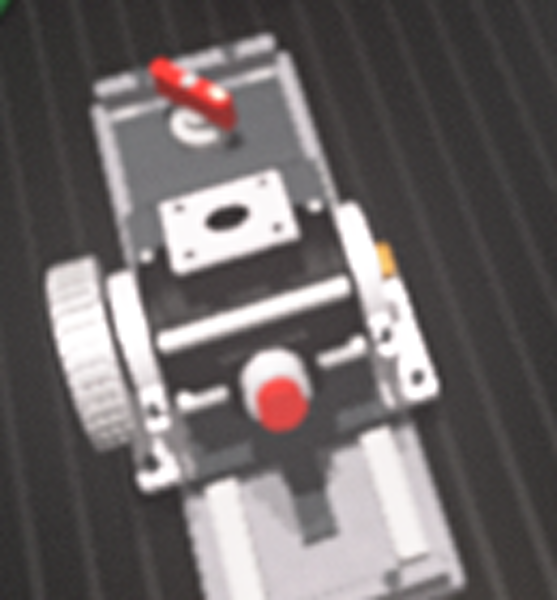

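View pics/a2.png

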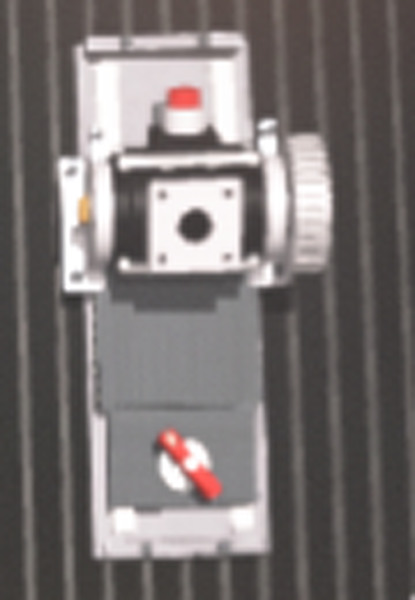

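```bash
cat >> m.py <<'E'
def port(f,guess=(648,-200)):
    s=load(f);P=cloud(s);c=s['frame'].astype(int).sum(-1)
    g=np.array(guess);m=(abs(P[...,0]-g[0])<50)&(abs(P[...,1]-g[1])<42)&(P[...,2]>135)&(P[...,2]<195)&(c>430)
    m=m.astype(np.uint8);n,l,st,ce=cv2.connectedComponentsWithStats(m,connectivity=4)
    k=1+np.argmax(st[1:,4]);mm=l==k
    Q=P[mm]
    for _ in range(6):
        ctr=Q.mean(0);n_=np.linalg.svd(Q-ctr)[2][2];n_*=np.sign(n_[2])
        A=P[mm];d=(A-ctr)@n_;Q=A[abs(d)<3]
    # in-plane rect
    yy=np.cross(n_,[0,0,0]) 
    y=np.array([-n_[1],n_[0],0]);  
    y=np.cross([0,0,1],n_);y/=np.linalg.norm(y);x=np.cross(y,n_)
    B=np.stack([(Q-ctr)@x,(Q-ctr)@y],1)
    r=rect(B);C=ctr+x*r[0][0]+y*r[0][1]
    return dict(n=n_,tilt=np.arccos(n_[2]),yaw=np.degrees(np.arctan2(n_[1],n_[0])),C=C,rect=r,N=len(Q),mean=ctr,x=x,y=y)
E
python3 -c "
from m import *
for f in ['scene0','top0']:print(f,port(f))"
```

```text
scene0 {'n': array([-0.377, -0.002,  0.926]), 'tilt': np.float64(0.386899475534264), 'yaw': np.float64(-179.74317920744008), 'C': array([ 625.689, -191.576,  170.232]), 'rect': ((1.9041748046875, -0.3667259216308594), (59.72080612182617, 63.855648040771484), 0.4851793348789215), 'N': 378, 'mean': array([ 627.454, -191.935,  170.951]), 'x': array([-0.926, -0.004, -0.377]), 'y': array([ 0.004, -1.   ,  0.   ])}
top0 {'n': array([-0.396, -0.01 ,  0.918]), 'tilt': np.float64(0.4071471402483426), 'yaw': np.float64(-178.55217001539935), 'C': array([ 622.386, -190.91 ,  171.103]), 'rect': ((1.5088520050048828, 0.31769371032714844), (53.857276916503906, 62.704593658447266), 0.10983721911907196), 'N': 183, 'mean': array([ 623.763, -190.557,  171.701]), 'x': array([-0.918, -0.023, -0.396]), 'y': array([ 0.025, -1.   ,  0.   ])}
```

Emit:
arm_command(
  deltas=[
    [[0.088,0,-0.0215,-0.044,0],[0.088,0,-0.0215,-0.044,0],[0.088,0,-0.0215,-0.044,0],[0.088,0,-0.0215,-0.044,0],[0.088,0,-0.0215,-0.044,0],[0.088,0,-0.0215,-0.044,0],[0.088,0,-0.0215,-0.044,0],[0.088,0,-0.0215,-0.044,0]],
  ],
)

```text
t: 2.1
ee_pos: [460.2, -192.4, 239.0]
orientation: [[0.0, 0.377, -0.926], [-0.0, -0.926, -0.377], [-1.0, 0.0, -0.0]]
contact_force: [-1.0, -0.6, -0.4]
width: 0.994
```

Emit:
arm_command(
  deltas=[
    [[0.088,0.02,0,0,-7.5],[0.088,0.025,0,0,-7.5],[0.088,0.025,0,0,0],[0.088,0.02,0,0,0],[0.088,0.01,0,0,0],[0.088,0,0,0,0],[0.088,0,0,0,0],[0.088,0,0,0,0]],
  ],
)

```text
t: 2.9
ee_pos: [459.6, -194.5, 139.8]
orientation: [[0.002, 0.604, -0.797], [-0.001, -0.797, -0.604], [-1.0, 0.002, -0.001]]
contact_force: [-0.7, -0.4, 0.7]
width: 0.998
```

Run:
```python
from h import *
from m import *
s=sensors.sense();print(s['t'],s['ee_pos'],s['orientation'],s['joints'],s['contact_force'])
for c in ['scene','top']:
    f=c+'1';im=snap(c,f);P,cc,m=sub(f,[380,-270,50],[540,-120,115])
    print(f,len(P))
cv2.imwrite('pics/b1.png',np.hstack([cv2.resize(load('scene1')['frame'][150:280,100:230,::-1],(400,400)),cv2.resize(load('top1')['frame'][150:260,260:370,::-1],(400,400))]))
```

```text
2.9 [ 459.588 -194.488  139.775] [[ 0.002  0.604 -0.797]
 [-0.001 -0.797 -0.604]
 [-1.     0.002 -0.001]] [-0.636  0.36   1.71   0.     1.07   0.287] [-0.665 -0.406  0.715]
scene1 228
top1 1
```

View pics/b1.png

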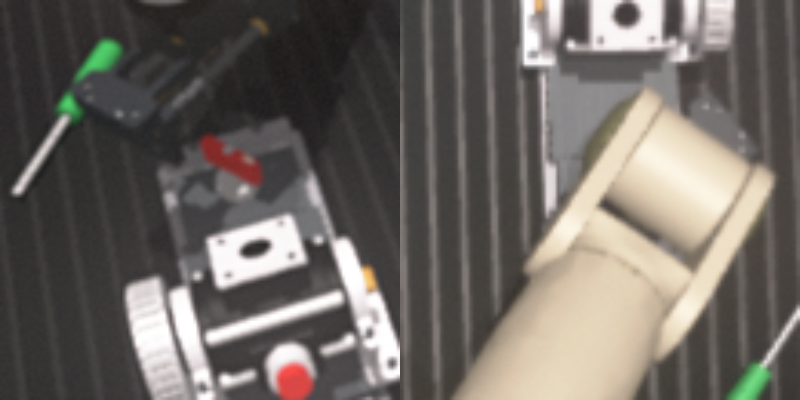

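Run:
```python
from m import *
P,c,m=sub('scene1',[380,-290,125],[560,-100,260])
t=np.array([459.6,-194.5]);R=np.array([[.604,-.797],[-.797,-.604]]) # cols y,z? 
ey=np.array([.604,-.797]);ez=np.array([-.797,-.604])
d=P[:,:2]-t;a=d@ey;b=d@ez
for lo in range(130,220,10):
    k=(P[:,2]>=lo)&(P[:,2]<lo+10)
    for s in (1,-1):
        q=k&(s*a>20)&(s*a<75)
        if q.sum()>3: print(lo,s,q.sum(),'a',np.percentile(a[q],[2,50,98]),'b',np.percentile(b[q],[2,50,98]))
print(np.sort(P[:,2])[:20])
```

```text
140 1 21 a [46.562 56.237 61.683] b [-11.371  -9.461   8.41 ]
140 -1 22 a [-52.417 -42.748 -40.903] b [-11.546  -7.44    8.006]
150 1 22 a [46.784 56.071 62.172] b [-11.135  -9.081   2.183]
150 -1 26 a [-54.608 -43.609 -40.182] b [-13.048  -9.257   9.213]
160 1 17 a [48.057 56.927 63.995] b [-10.144  -9.144  -4.693]
160 -1 25 a [-56.208 -44.46  -41.501] b [-13.153  -8.75    5.767]
170 1 11 a [51.332 60.886 64.848] b [-10.749  -9.602  -7.461]
170 -1 21 a [-56.331 -44.44  -42.259] b [-12.898  -9.828   3.968]
180 -1 29 a [-58.638 -49.268 -41.655] b [-12.963  -9.519   8.296]
190 -1 7 a [-51.23  -49.974 -48.399] b [-12.064   0.264  10.664]
200 1 7 a [54.249 65.287 73.596] b [-34.364 -32.769 -31.713]
200 -1 13 a [-71.212 -49.684 -48.056] b [-33.991  -6.021   2.851]
210 1 75 a [21.262 42.07  72.207] b [-35.797 -26.28   24.702]
210 -1 57 a [-72.814 -49.046 -22.419] b [-35.963 -28.144  -8.757]
[139.661 139.814 140.355 140.729 140.836 141.134 141.212 141.242 141.292
 141.751 141.899 142.293 142.749 143.11  143.171 143.359 143.554 143.598
 143.824 144.53 ]
```

Emit:
arm_command(
  deltas=[
    [[0.088,0.02,-0.0025,-0.001,0],[0.088,0.03,0,0,0],[0.088,0.02,0,0,0],[0.088,0.01,0,0,0],[0.0,0,0,0,0],[0.0,0,0,0,0],[0.0,0,0,0,0],[0.0,0,0,0,0]],
  ],
)

```text
t: 3.8
ee_pos: [458.8, -191.8, 59.5]
orientation: [[0.001, 0.604, -0.797], [-0.001, -0.797, -0.604], [-1.0, 0.001, -0.0]]
contact_force: [0.2, 0.3, 0.8]
width: 0.655
```

Emit:
arm_command(
  deltas=[
    [[0.0,0,0,0,0],[0.0,0,0,0,0],[0.0,0,0,0,0],[0.0,0,0,0,0],[0.0,0,0,0,0],[0.0,0,0,0,0],[0.0,0,0,0,0],[0.0,0,0,0,0]],
  ],
)

```text
t: 4.6
ee_pos: [458.0, -190.2, 58.5]
orientation: [[-0.001, 0.604, -0.797], [0.003, -0.797, -0.604], [-1.0, -0.003, -0.001]]
contact_force: [-0.8, 7.5, 3.8]
width: 0.226
```

Emit:
arm_command(
  deltas=[
    [[0.0,0,-0.002,0,0],[0.0,0,-0.001,0,0],[0.0,0,0,0,0],[0.0,0,0,0,0],[0.0,0,0,0,0],[0.0,0,0,0,0],[0.0,0,0,0,0],[0.0,0,0,0,0]],
  ],
)

```text
t: 5.4
ee_pos: [456.7, -189.9, 58.7]
orientation: [[0.0, 0.604, -0.797], [-0.001, -0.797, -0.604], [-1.0, 0.001, 0.001]]
contact_force: [0.2, -6.2, -3.7]
width: 0.226
```

Run:
```python
from h import *
from m import *
s=sensors.sense();print(s['t'],s['ee_pos'],s['joints'],s['contact_force'],s['wrist_torque'],s['width'])
snap('scene','scene2')
cv2.imwrite('pics/b2.png',cv2.resize(load('scene2')['frame'][150:280,100:230,::-1],(600,600),interpolation=cv2.INTER_CUBIC))
```

```text
5.4 [ 456.657 -189.935   58.652] [-0.631  0.475  1.793 -0.001  0.873  0.292] [ 0.198 -6.206 -3.683] [-0.853 -0.044 -0.048] 0.22631483253884502
```

View pics/b2.png

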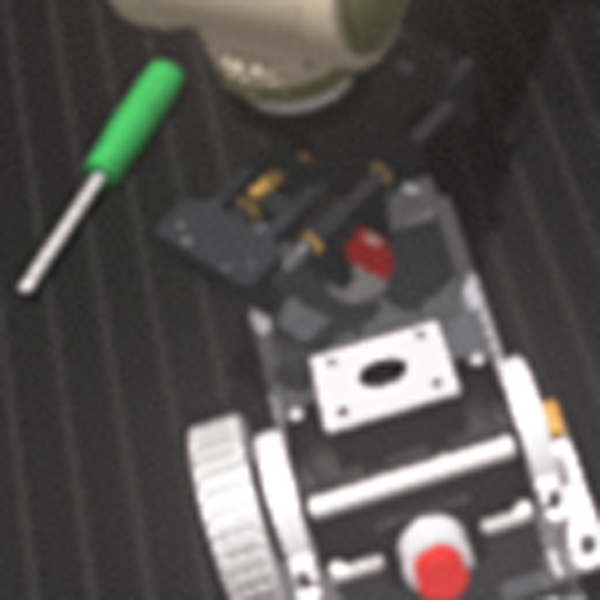

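Run:
```python
from m import *
P,c,m=sub('scene2',[400,-260,50],[540,-120,130])
r=(c[:,0]>1.6*c[:,1])&(c[:,0]>60)
Q=P[r];T=Q[(Q[:,2]>87)];print(len(Q),len(T),rect(T[:,:2]),T.mean(0))
ey=np.array([.604,-.797]);ez=np.array([-.797,-.604]);t=np.array([456.7,-189.9])
for nm,X in (('red',T),('redall',Q)):
    d=X[:,:2]-t;print(nm,np.round(np.stack([d@ey,d@ez,X[:,2]],1)[np.argsort(d@ez)],1).tolist())
P,c,m=sub('scene2',[380,-290,55],[560,-100,130]);r=c.max(1)<200
d=P[:,:2]-t;a=d@ey;b=d@ez
for lo in range(60,110,10):
    k=(P[:,2]>=lo)&(P[:,2]<lo+10)&(abs(b)<16)&(abs(a)<45)
    print(lo,np.round(np.sort(a[k])[::3]),)
```

```text
70 24 ((478.1383361816406, -184.3314971923828), (23.052629470825195, 28.000640869140625), 45.76748275756836) [ 475.49  -181.819   91.67 ]
red [[20.6, -33.9, 128.8], [-0.9, -30.4, 89.9], [1.5, -29.4, 91.8], [5.5, -29.4, 92.0], [5.7, -28.6, 87.2], [2.3, -26.5, 90.8], [5.7, -25.6, 89.5], [8.4, -25.1, 92.1], [4.2, -24.8, 91.6], [-3.2, -24.5, 87.6], [3.9, -20.4, 88.2], [7.9, -20.3, 88.2], [6.8, -20.1, 91.2], [4.0, -17.6, 90.8], [7.4, -16.7, 89.4], [0.5, -15.3, 93.9], [4.3, -13.8, 88.4], [2.9, -13.2, 90.8], [5.1, -12.0, 92.4], [5.8, -11.7, 88.7], [0.7, -11.5, 91.6], [15.5, -9.9, 89.4], [6.8, -8.9, 87.8], [-3.6, -7.0, 88.1]]
redall [[20.6, -33.9, 128.8], [3.8, -30.9, 73.5], [-0.9, -30.4, 89.9], [1.5, -30.2, 79.3], [-0.9, -30.0, 72.0], [7.5, -29.8, 85.8], [4.4, -29.8, 82.2], [5.2, -29.7, 78.7], [1.5, -29.4, 91.8], [5.5, -29.4, 92.0], [8.1, -29.4, 81.7], [3.4, -29.1, 67.2], [-0.3, -29.0, 80.9], [1.2, -28.7, 73.4], [2.6, -28.6, 83.8], [5.7, -28.6, 87.2], [5.9, -28.3, 69.6], [7.6, -27.5, 75.3], [4.4, -27.5, 71.7], [-2.4, -27.4, 81.8], [0.6, -27.2, 85.0], [8.3, -26.7, 84.4], [2.3, -26.5, 90.8], 
[... 521 characters left out ...]
[2.9, -13.2, 90.8], [7.5, -12.8, 86.9], [9.0, -12.3, 79.4], [7.7, -12.1, 68.8], [5.1, -12.0, 92.4], [7.8, -11.9, 82.2], [5.8, -11.7, 88.7], [14.7, -11.6, 85.3], [0.7, -11.5, 91.6], [14.5, -10.1, 79.6], [15.5, -9.9, 89.4], [8.2, -9.5, 85.3], [6.8, -8.9, 87.8], [7.0, -8.3, 69.8], [7.8, -7.7, 79.3], [8.4, -7.3, 75.2], [-3.6, -7.0, 88.1], [8.6, -6.2, 70.2], [-7.9, -5.5, 82.4], [6.8, -3.3, 79.4], [7.3, -2.8, 75.3]]
60 [-17.   7.   8.  14.  17.  22.  25.  26.]
70 [-23. -18. -14. -10.   8.   9.  15.  16.  21.  25.  27.  27.]
80 [-21. -17. -15. -11.  -9.  -8.  -4.   7.   8.  15.  20.  23.  26.  27.
  28.  28.]
90 [-21. -17. -15.  -9.  -7.   0.   5.  29.]
100 [-24. -21. -16. -15. -15. -12.  -9.  -7.]
```

Emit:
arm_command(
  deltas=[
    [[0.0,0,0.0015,0,0],[0.0,0,0,0,5],[0.0,0,0,0,5],[0.0,0,0,0,5],[0.0,0,0,0,5],[0.0,0,0,0,0],[0.0,0,0,0,0],[0.0,0,0,0,0]],
  ],
)

```text
t: 6.25
ee_pos: [457.5, -190.4, 58.6]
orientation: [[-0.0, 0.297, -0.955], [0.0, -0.955, -0.297], [-1.0, -0.0, 0.0]]
contact_force: [0.7, -1.5, -3.7]
width: 0.223
```

Run:
```python
from h import *
from m import *
s=sensors.sense();print(s['t'],s['ee_pos'],s['joints'],s['contact_force'],s['wrist_torque'],s['width'])
snap('scene','scene3')
cv2.imwrite('pics/b3.png',cv2.resize(load('scene3')['frame'][150:280,100:230,::-1],(600,600),interpolation=cv2.INTER_CUBIC))
```

```text
6.25 [ 457.478 -190.383   58.637] [-0.631  0.477  1.789 -0.     0.875  0.638] [ 0.744 -1.478 -3.661] [-0.33  -0.03   0.094] 0.2230164900604771
```

View pics/b3.png

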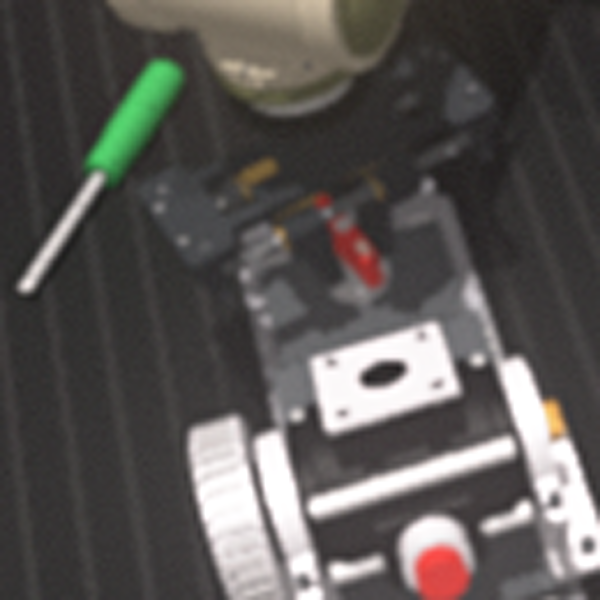

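Emit:
arm_command(
  deltas=[
    [[0.0,0,0,0,7],[0.0,0,0,0,7],[0.0,0,0,0,7],[0.0,0,0,0,7],[0.0,0,0,0,7],[0.0,0,0,0,7],[0.0,0,0,0,7],[0.0,0,0,0,0]],
  ],
)

```text
t: 7.1
ee_pos: [457.4, -191.3, 58.7]
orientation: [[-0.0, -0.529, -0.848], [-0.002, -0.848, 0.529], [-1.0, 0.002, -0.001]]
contact_force: [-2.4, -8.2, -4.8]
width: 0.223
```

Run:
```python
from h import *
from m import *
s=sensors.sense();print(s['t'],s['ee_pos'],s['orientation'],s['joints'],s['contact_force'],s['wrist_torque'],s['width'])
snap('scene','scene4')
cv2.imwrite('pics/b4.png',cv2.resize(load('scene4')['frame'][150:280,100:230,::-1],(600,600),interpolation=cv2.INTER_CUBIC))
for f in ['scene3','scene4']:
    P,c,m=sub(f,[400,-260,84],[540,-120,97])
    r=(c[:,0]>1.6*c[:,1])&(c[:,0]>60);print(f,r.sum(),rect(P[r][:,:2]))
    q=P[r][:,:2];q=q-q.mean(0);v=np.linalg.svd(q)[2][0];print(np.degrees(np.arctan2(v[1],v[0])))
print(port('scene4'))
```

```text
7.1 [ 457.398 -191.326   58.726] [[-0.    -0.529 -0.848]
 [-0.002 -0.848  0.529]
 [-1.     0.002 -0.001]] [-0.632  0.477  1.789 -0.002  0.875  1.498] [-2.404 -8.198 -4.84 ] [-1.157  0.28   0.07 ] 0.2227389042224893
scene3 45 ((462.588134765625, -195.36473083496094), (56.78913116455078, 17.439523696899414), 20.862173080444336)
19.156476254594427
scene4 33 ((474.20819091796875, -200.49960327148438), (13.751307487487793, 26.978696823120117), 80.4585952758789)
-18.444171215945534
{'n': array([-0.377, -0.001,  0.926]), 'tilt': np.float64(0.3870466673896665), 'yaw': np.float64(-179.79424941153758), 'C': array([ 625.794, -191.579,  170.122]), 'rect': ((2.054841995239258, -0.03468513488769531), (63.31205749511719, 59.79008483886719), 89.73870086669922), 'N': 375, 'mean': array([ 627.697, -191.607,  170.898]), 'x': array([-0.926, -0.003, -0.377]), 'y': array([ 0.004, -1.   ,  0.   ])}
```

View pics/b4.png

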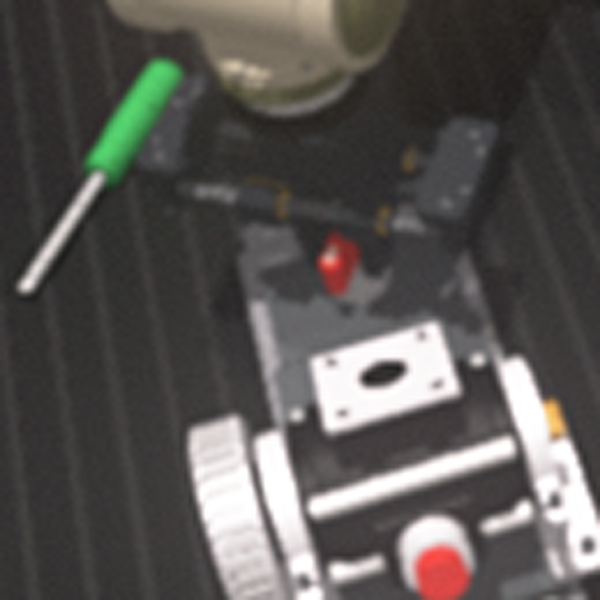

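Emit:
arm_command(
  deltas=[
    [[0.0,0,0.001,0,4],[0.0,0,0,0,4],[0.0,0,0,0,3],[0.0,0,0,0,0],[0.0,0,0,0,0],[0.0,0,0,0,0],[0.0,0,0,0,0],[0.0,0,0,0,0]],
  ],
)

```text
t: 7.95
ee_pos: [457.1, -191.6, 58.7]
orientation: [[0.0, -0.679, -0.735], [-0.001, -0.735, 0.679], [-1.0, 0.0, -0.001]]
contact_force: [0.9, -5.1, -5.3]
width: 0.219
```

Run:
```python
from h import *
from m import *
s=sensors.sense();print(s['t'],s['ee_pos'],s['orientation'],s['joints'],s['contact_force'],s['wrist_torque'],s['width'])
snap('scene','scene5')
for f in ['scene5']:
    P,c,m=sub(f,[400,-260,60],[540,-120,97])
    r=(c[:,0]>1.6*c[:,1])&(c[:,0]>60);print(f,r.sum(),rect(P[r][:,:2]))
    print(np.round(P[r]).tolist())
```

```text
7.95 [ 457.147 -191.564   58.738] [[ 0.    -0.679 -0.735]
 [-0.001 -0.735  0.679]
 [-1.     0.    -0.001]] [-0.633  0.477  1.789 -0.     0.875  1.683] [ 0.909 -5.079 -5.323] [-0.741 -0.201  0.126] 0.21923853506761268
scene5 61 ((469.1822509765625, -210.62069702148438), (29.800540924072266, 25.905860900878906), 55.019832611083984)
[[471.0, -201.0, 93.0], [474.0, -201.0, 92.0], [474.0, -199.0, 90.0], [475.0, -196.0, 90.0], [467.0, -194.0, 80.0], [454.0, -215.0, 69.0], [452.0, -213.0, 65.0], [476.0, -204.0, 91.0], [474.0, -202.0, 88.0], [475.0, -200.0, 88.0], [474.0, -197.0, 85.0], [471.0, -195.0, 80.0], [466.0, -192.0, 74.0], [451.0, -216.0, 61.0], [456.0, -213.0, 66.0], [478.0, -210.0, 92.0], [480.0, -207.0, 93.0], [478.0, -205.0, 89.0], [480.0, -203.0, 91.0], [477.0, -200.0, 86.0], [473.0, -198.0, 81.0], [472.0, -195.0, 77.0], [468.0, -193.0, 72.0], [478.0, -213.0, 89.0], [479.0, -211.0, 90.0], [482.0, -208.0, 92.0], [480.0, -206.0, 89.0], [481.0, -203.0, 88.0], [480.0, -201.0, 86.0], [474.0, -199.0, 78.0], [472.0, -196.0, 73.0], [471.0, -194.0, 71.0], [479.0, -214.0, 87.0], [481.0, -211.0, 88.0], [483.0, -209.0, 88.0], [483.0, -206.0, 88.0], [480.0, -204.0, 84.0], [478.0, -202.0, 79.0], [477.0, -199.0, 77.0], [474.0, -197.0, 73.0], [480.0, -212.0, 83.0], [484.0, -210.0, 86.0], [486.0, -207.0, 87.0], [482.0, -205.0, 81.0], [479.0, -202.0, 77.0], [478.0, -200.0, 74.0], [481.0, -213.0, 80.0], [485.0, -210.0, 84.0], [485.0, -208.0, 82.0], [484.0, -206.0, 79.0], [480.0, -203.0, 74.0], [479.0, -201.0, 72.0], [475.0, -214.0, 69.0], [480.0, -211.0, 73.0], [485.0, -209.0, 78.0], [484.0, -206.0, 75.0], [483.0, -204.0, 73.0], [481.0, -212.0, 71.0], [484.0, -210.0, 73.0], [484.0, -207.0, 72.0], [481.0, -211.0, 65.0]]
```

Emit:
arm_command(
  deltas=[
    [[0.06,0,0,0,0],[0.06,0,0,0,0],[0.06,0,0,0,0],[0.06,0,0,0,0],[0.06,0,0,0,0],[0.06,-0.03,0,0,0],[0.06,-0.04,0,0,-5],[0.06,-0.02,0,0,-8]],
  ],
)

```text
t: 8.8
ee_pos: [457.7, -191.6, 151.5]
orientation: [[0.003, -0.494, -0.87], [-0.002, -0.87, 0.494], [-1.0, 0.0, -0.003]]
contact_force: [0.1, -0.9, 0.0]
width: 0.683
```

```bash
cat > plan.py <<'E'
import numpy as np
def plan(p0,yaw0,p1,yaw1,n,hand):
    # rows: constant world step, constant turn; translate in frame before the turn of the row
    p0=np.array(p0,float);p1=np.array(p1,float);st=(p1-p0)/n;dy=(yaw1-yaw0)/n
    rows=[]
    for i in range(n):
        a=np.radians(yaw0+dy*i);ey=np.array([np.cos(a),np.sin(a),0]);ex=np.array([0,0,-1.]);ez=np.cross(ex,ey)
        rows.append([hand]+[round(float(st@e)/1000,4) for e in (ex,ey,ez)]+[round(-dy,2)])
    return rows
E
python3 - <<'E'
from h import *
from plan import plan
s=sensors.sense();p=s['ee_pos'];o=s['orientation'];yaw=np.degrees(np.arctan2(o[1,1],o[0,1]))
print(s['t'],p,yaw,s['contact_force'],s['width'],s['joints'])
for r in plan(p,yaw,[495,312,130],-69.4,11,.06):print(r)
E
```

```text
8.8 [ 457.66394489 -191.57876307  151.52196338] -119.58760048591473 [ 0.1170924  -0.90087841  0.03257798] 0.6833052114346769 [-6.33108168e-01  3.37906832e-01  1.70643483e+00  1.32027923e-04
  1.09386146e+00  1.45402832e+00]
[0.06, 0.002, -0.0415, 0.0197, np.float64(-4.56)]
[0.06, 0.002, -0.0429, 0.0163, np.float64(-4.56)]
[0.06, 0.002, -0.0441, 0.0128, np.float64(-4.56)]
[0.06, 0.002, -0.045, 0.0093, np.float64(-4.56)]
[0.06, 0.002, -0.0456, 0.0057, np.float64(-4.56)]
[0.06, 0.002, -0.0459, 0.002, np.float64(-4.56)]
[0.06, 0.002, -0.0459, -0.0016, np.float64(-4.56)]
[0.06, 0.002, -0.0456, -0.0053, np.float64(-4.56)]
[0.06, 0.002, -0.045, -0.0089, np.float64(-4.56)]
[0.06, 0.002, -0.0442, -0.0124, np.float64(-4.56)]
[0.06, 0.002, -0.0431, -0.0159, np.float64(-4.56)]
```

Emit:
arm_command(
  deltas=[
    [[0.06,0.002,-0.0415,0.0197,-4.56],[0.06,0.002,-0.0429,0.0163,-4.56],[0.06,0.002,-0.0441,0.0128,-4.56],[0.06,0.002,-0.045,0.0093,-4.56],[0.06,0.002,-0.0456,0.0057,-4.56],[0.06,0.002,-0.0459,0.002,-4.56],[0.06,0.002,-0.0459,-0.0016,-4.56],[0.06,0.002,-0.0456,-0.0053,-4.56]],
  ],
)

```text
t: 9.6
ee_pos: [485.6, 177.1, 132.8]
orientation: [[0.0, 0.119, -0.993], [0.0, -0.993, -0.119], [-1.0, -0.0, -0.0]]
contact_force: [0.9, -0.2, 0.8]
width: 0.679
```

Run:
```python
from h import *
from m import *
from plan import plan
snap('scene','scene6')
P,c,m=sub('scene6',[400,-260,85],[540,-120,97])
r=(c[:,0]>1.6*c[:,1])&(c[:,0]>60);print(r.sum(),rect(P[r][:,:2]))
print(port('scene6'))
s=sensors.sense();p=s['ee_pos'];o=s['orientation'];yaw=np.degrees(np.arctan2(o[1,1],o[0,1]))
print(s['t'],p,yaw,s['contact_force'],s['width'],s['joints'])
for r in plan(p,yaw,[495,312,125],-69.4,4,.06):print(r)
```

```text
75 ((460.8023986816406, -191.86769104003906), (11.998418807983398, 59.68267059326172), 53.04861068725586)
{'n': array([-0.374,  0.002,  0.927]), 'tilt': np.float64(0.38384894750312154), 'yaw': np.float64(179.73457394630475), 'C': array([ 625.576, -191.589,  170.035]), 'rect': ((2.324493408203125, 0.023036956787109375), (59.852989196777344, 63.8031120300293), 0.9852949380874634), 'N': 376, 'mean': array([ 627.732, -191.576,  170.905]), 'x': array([-0.927,  0.004, -0.374]), 'y': array([-0.005, -1.   ,  0.   ])}
9.65 [485.157 182.354 132.515] -82.70252707816825 [-3.219  3.84  -0.528] 0.6821833754804576 [0.132 0.408 1.66  0.002 1.073 1.575]
[0.06, 0.0019, -0.0318, -0.0066, np.float64(-3.33)]
[0.06, 0.0019, -0.0314, -0.0084, np.float64(-3.33)]
[0.06, 0.0019, -0.0309, -0.0102, np.float64(-3.33)]
[0.06, 0.0019, -0.0302, -0.012, np.float64(-3.33)]
```

Run:
```python
from plan import plan
for r in plan([484.8,174.7,135],-83.1,[495.2,312,110],-69.4,5,.06):print([float(x) for x in r])
```

```text
[0.06, 0.005, -0.027, -0.0054, -2.74]
[0.06, 0.005, -0.0267, -0.0066, -2.74]
[0.06, 0.005, -0.0264, -0.0079, -2.74]
[0.06, 0.005, -0.026, -0.0092, -2.74]
[0.06, 0.005, -0.0255, -0.0104, -2.74]
```

Emit:
arm_command(
  deltas=[
    [[0.06,0.005,-0.027,-0.0054,-2.74],[0.06,0.005,-0.0267,-0.0066,-2.74],[0.06,0.005,-0.0264,-0.0079,-2.74],[0.06,0.005,-0.026,-0.0092,-2.74],[0.06,0.005,-0.0255,-0.0104,-2.74],[0.06,0,0,0,0],[0.06,0,0,0,0],[0.06,0,0,0,0]],
  ],
)

```text
t: 10.45
ee_pos: [496.9, 311.5, 107.9]
orientation: [[-0.0, 0.346, -0.938], [-0.0, -0.938, -0.346], [-1.0, 0.0, 0.0]]
contact_force: [-0.5, 0.5, 0.4]
width: 0.68
```

Run:
```python
from h import *
from m import *
s=sensors.sense();p=s['ee_pos'];o=s['orientation'];yaw=np.degrees(np.arctan2(o[1,1],o[0,1]))
print(s['t'],p,yaw,s['contact_force'],s['width'],s['joints'])
snap('scene','scene7')
cv2.imwrite('pics/b7.png',cv2.resize(load('scene7')['frame'][110:240,270:400,::-1],(600,600),interpolation=cv2.INTER_CUBIC))
P_,c,m=sub('scene7',[440,250,3.5],[560,370,14]);b=c.sum(1)>380;print(b.sum(),rect(P_[b][:,:2]))
P_,c,m=sub('scene7',[440,250,52],[560,370,65]);b=c.sum(1)>300;print(b.sum(),rect(P_[b][:,:2]),P_[b].mean(0))
ey=o[:2,1];ez=o[:2,2]
P,c,m=sub('scene7',[400,200,104],[600,420,160]);d=P[:,:2]-p[:2];a=d@ey;b=d@ez
for lo in range(110,150,10):
    k=(P[:,2]>=lo)&(P[:,2]<lo+10)
    for sg in (1,-1):
        q=k&(sg*a>15)&(sg*a<70)
        if q.sum()>3: print(lo,sg,q.sum(),'a',np.percentile(a[q],[2,50,98]),'b',np.percentile(b[q],[2,50,98]))
```

```text
10.45 [496.903 311.541 107.913] -69.72879959392615 [-0.472  0.539  0.414] 0.6795767336527941 [ 0.36   0.573  1.467 -0.     1.102  1.578]
195 ((498.1444396972656, 313.088623046875), (62.897335052490234, 65.10556030273438), 21.75058364868164)
23 ((501.2079772949219, 308.538330078125), (26.02246856689453, 13.597966194152832), 40.6540641784668) [504.116 309.733  55.716]
110 1 15 a [33.689 45.012 47.768] b [-12.341  -8.52    6.963]
110 -1 19 a [-38.904 -28.613 -26.004] b [-13.262  -4.466   5.159]
120 1 10 a [31.932 43.047 47.573] b [-11.86  -10.768  -2.817]
120 -1 22 a [-41.728 -28.422 -26.065] b [-12.437  -7.029   5.916]
130 1 4 a [33.988 38.101 41.866] b [-11.584 -10.941  -8.798]
130 -1 17 a [-39.503 -30.457 -27.711] b [-12.559  -8.933  -0.422]
140 1 4 a [38.59  42.218 44.874] b [-12.257 -11.993 -11.093]
140 -1 14 a [-42.782 -31.866 -26.958] b [-12.671 -10.51    5.601]
```

View pics/b7.png

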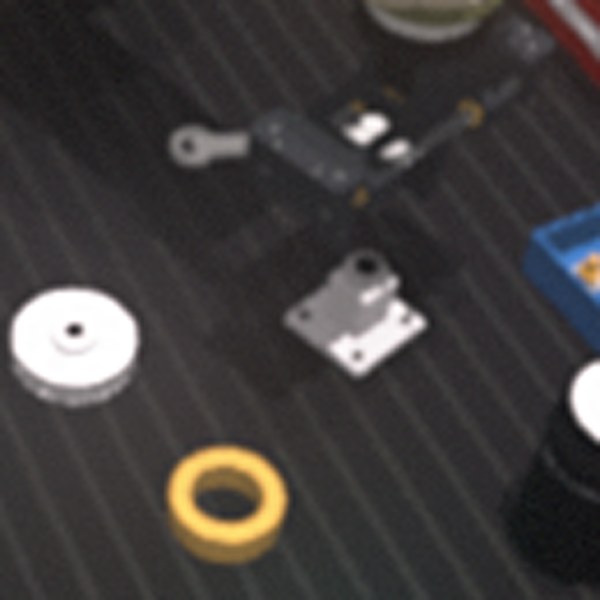

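Emit:
arm_command(
  deltas=[
    [[0.06,0.03,-0.001,0.001,-0.5],[0.06,0.03,0,0,0],[0.06,0.02,0,0,0],[0.06,0.01,0,0,0],[0.06,0.003,0,0,0],[0.0,0,0,0,0],[0.0,0,0,0,0],[0.0,0,0,0,0]],
  ],
)

```text
t: 11.3
ee_pos: [496.0, 313.1, 15.7]
orientation: [[0.002, 0.356, -0.935], [0.001, -0.935, -0.356], [-1.0, -0.0, -0.002]]
contact_force: [-0.5, -0.3, 1.0]
width: 0.436
```

Emit:
arm_command(
  deltas=[
    [[0.0,0,0,0,0],[0.0,0,0,0,0],[0.0,0,0,0,0],[0.0,0,0,0,0],[0.0,0,0,0,0],[0.0,0,0,0,0],[0.0,0,0,0,0],[0.0,0,0,0,0]],
  ],
)

```text
t: 12.1
ee_pos: [495.8, 313.3, 15.5]
orientation: [[0.001, 0.356, -0.935], [0.001, -0.935, -0.356], [-1.0, -0.0, -0.001]]
contact_force: [-0.8, 1.7, 6.5]
width: 0.364
```

Run:
```python
from plan import plan
for r in plan([495.8,313.3,105.5],-69.1,[611.5,-191.5,240],-90,13,0.0):print([float(x) for x in r])
```

```text
[0.0, -0.0103, 0.0395, 0.0055, 1.61]
[0.0, -0.0103, 0.0396, 0.0044, 1.61]
[0.0, -0.0103, 0.0397, 0.0033, 1.61]
[0.0, -0.0103, 0.0398, 0.0022, 1.61]
[0.0, -0.0103, 0.0398, 0.0011, 1.61]
[0.0, -0.0103, 0.0398, -0.0, 1.61]
[0.0, -0.0103, 0.0398, -0.0012, 1.61]
[0.0, -0.0103, 0.0398, -0.0023, 1.61]
[0.0, -0.0103, 0.0397, -0.0034, 1.61]
[0.0, -0.0103, 0.0396, -0.0045, 1.61]
[0.0, -0.0103, 0.0394, -0.0056, 1.61]
[0.0, -0.0103, 0.0393, -0.0067, 1.61]
[0.0, -0.0103, 0.0391, -0.0078, 1.61]
```

Emit:
arm_command(
  deltas=[
    [[0.0,-0.01,0,0,0],[0.0,-0.03,0,0,0],[0.0,-0.03,0,0,0],[0.0,-0.02,0,0,0],[0.0,0,0,0,0],[0.0,0,0,0,0],[0.0,0,0,0,0],[0.0,0,0,0,0]],
  ],
)

```text
t: 12.9
ee_pos: [495.0, 312.7, 103.4]
orientation: [[-0.002, 0.356, -0.935], [-0.001, -0.935, -0.356], [-1.0, 0.0, 0.002]]
contact_force: [-0.4, -0.9, -2.4]
width: 0.361
```

Emit:
arm_command(
  deltas=[
    [[0.0,-0.01,0.025,0.0055,1.6],[0.0,-0.01,0.04,0.0045,1.6],[0.0,-0.01,0.04,0.0035,1.6],[0.0,-0.01,0.04,0.002,1.6],[0.0,-0.01,0.04,0.001,1.6],[0.0,-0.01,0.04,0,1.6],[0.0,-0.01,0.04,-0.001,1.6],[0.0,-0.01,0.04,-0.0025,1.6]],
  ],
)

```text
t: 13.7
ee_pos: [561.9, 12.6, 184.4]
orientation: [[-0.001, 0.139, -0.99], [0.0, -0.99, -0.139], [-1.0, -0.0, 0.001]]
contact_force: [0.6, -0.9, -2.1]
width: 0.36
```

Run:
```python
from h import *
from plan import plan
s=sensors.sense();p=s['ee_pos'];o=s['orientation'];yaw=np.degrees(np.arctan2(o[1,1],o[0,1]))
print(s['t'],p,yaw,s['contact_force'],s['width'],s['joints'])
for r in plan(p,yaw,[611.5,-191.5,240],-90,6,.0):print([float(x) for x in r])
```

```text
13.7 [561.86199892  12.55101716 184.41151067] -82.02940802549702 [ 0.6015821  -0.88539576 -2.097347  ] 0.36021050610247535 [-1.86119889e-01  4.39960811e-01  1.46197713e+00  2.23642793e-05
  1.24093808e+00  1.24555585e+00]
[0.0, -0.0093, 0.0348, -0.0035, 1.33]
[0.0, -0.0093, 0.0347, -0.0043, 1.33]
[0.0, -0.0093, 0.0346, -0.0051, 1.33]
[0.0, -0.0093, 0.0345, -0.0059, 1.33]
[0.0, -0.0093, 0.0344, -0.0067, 1.33]
[0.0, -0.0093, 0.0342, -0.0075, 1.33]
```

Emit:
arm_command(
  deltas=[
    [[0.0,-0.0093,0.035,-0.0035,1.33],[0.0,-0.0093,0.035,-0.0043,1.33],[0.0,-0.0093,0.035,-0.0051,1.33],[0.0,-0.0093,0.0345,-0.0059,1.33],[0.0,-0.0093,0.0345,-0.0067,1.33],[0.0,-0.0093,0.034,-0.0075,1.33],[0.0,0,0,0,0],[0.0,0,0,0,0]],
  ],
)

```text
t: 14.5
ee_pos: [611.8, -190.8, 239.3]
orientation: [[-0.002, 0.0, -1.0], [0.001, -1.0, -0.0], [-1.0, -0.001, 0.002]]
contact_force: [-0.2, 1.3, -2.6]
width: 0.363
```

Run:
```python
from h import *
from m import *
s=sensors.sense();p=s['ee_pos'];o=s['orientation'];yaw=np.degrees(np.arctan2(o[1,1],o[0,1]))
print(s['t'],p,yaw,s['contact_force'],s['wrist_torque'],s['width'],s['joints'])
snap('scene','scene8')
cv2.imwrite('pics/b8.png',cv2.resize(load('scene8')['frame'][150:280,100:230,::-1],(600,600),interpolation=cv2.INTER_CUBIC))
# flange top: points around p-15+8
P,c,m=sub('scene8',[550,-260,205],[690,-130,250])
b=(c.sum(1)>330)
for lo in range(205,250,3):
    k=b&(P[:,2]>=lo)&(P[:,2]<lo+3)
    if k.sum()>3: print(lo,k.sum(),P[k].min(0),P[k].max(0))
# port bore in earlier clear image scene6
pr=port('scene6');im=load('scene6');Pc=cloud(im)
g=im['frame'].astype(int).sum(-1)
d=(Pc-pr['C']);u=d@pr['x'];v=d@pr['y'];h=d@pr['n']
mk=(abs(u)<22)&(abs(v)<22)&(g<300)
print('bore px',mk.sum(), 'uv',u[mk].mean(),v[mk].mean())
ii=np.argwhere(mk);print(ii.mean(0))
np.save('bore.npy',ii.mean(0))
```

```text
14.5 [ 611.809 -190.818  239.316] -89.98480307945981 [-0.165  1.304 -2.595] [ 0.066 -0.013  0.011] 0.363005099337818 [-0.485  0.578  1.101  0.     1.464  1.086]
223 9 [ 643.011 -216.98   223.863] [ 644.418 -163.243  225.977]
226 26 [ 627.649 -223.761  226.326] [ 645.599 -162.746  228.937]
229 192 [ 616.265 -223.768  229.092] [ 646.736 -160.35   231.994]
232 73 [ 617.28  -222.057  232.004] [ 645.381 -161.295  234.55 ]
235 16 [ 621.861 -212.3    235.236] [ 643.021 -176.098  237.916]
238 16 [ 622.881 -206.813  238.481] [ 629.871 -175.518  240.975]
241 12 [ 624.846 -206.123  241.143] [ 629.478 -166.933  243.846]
244 14 [ 626.179 -207.523  244.006] [ 629.684 -164.421  246.883]
247 15 [ 627.248 -205.401  247.527] [ 630.287 -179.56   249.641]
bore px 276 uv -6.503941499527194 -0.4120788973662829
[279.112 197.254]
```

View pics/b8.png

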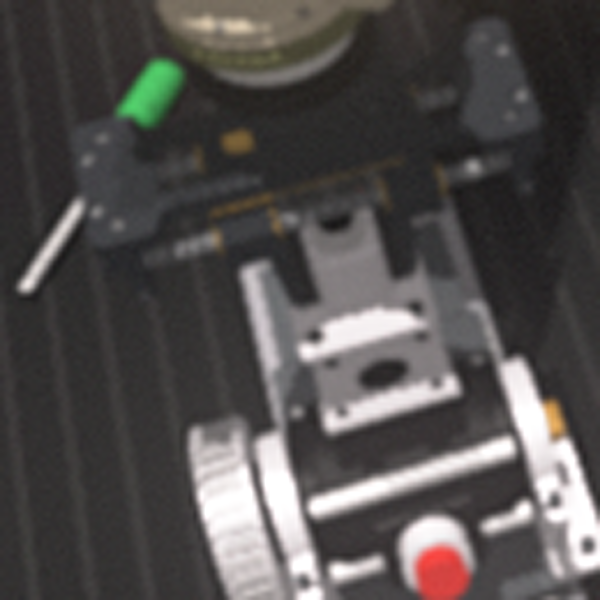

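Run:
```python
from m import *
res=[]
for f in ['scene0','scene4','scene6']:
    pr=port(f);s=load(f);K=s['K'];k1=float(s['k1']);T=s['pose']
    def ray(u,v):
        x=(u-K[0,2])/K[0,0];y=(v-K[1,2])/K[1,1];a,b=x,y
        for _ in range(10):
            q=1+k1*(a*a+b*b);a,b=x/q,y/q
        d=T[:3,:3]@np.array([a,-b,-1.]);o=T[:3,3]
        t=((pr['mean']-o)@pr['n'])/(d@pr['n']);return o+t*d
    g=s['frame'].astype(int).sum(-1)
    # rectify face: sample in plane coordinates 0.5mm
    Ti=np.linalg.inv(T)
    L=np.arange(-45,45,0.5);X,Y=np.meshgrid(L,L,indexing='ij')
    W=pr['C']+X[...,None]*pr['x']+Y[...,None]*pr['y']
    c=W@Ti[:3,:3].T+Ti[:3,3];a=c[...,0]/-c[...,2];b=-c[...,1]/-c[...,2];q=1+k1*(a*a+b*b)
    u=(a*q*K[0,0]+K[0,2]).astype(np.float32);v=(b*q*K[1,1]+K[1,2]).astype(np.float32)
    R=cv2.remap(s['frame'],u,v,cv2.INTER_CUBIC)
    cv2.imwrite('pics/r_%s.png'%f,cv2.resize(R[:,:,::-1],(540,540)))
    G=cv2.cvtColor(R,cv2.COLOR_RGB2GRAY)
    br=(G>150).astype(np.uint8);n,l,st,ce=cv2.connectedComponentsWithStats(br)
    k=1+np.argmax(st[1:,4]);cn,_=cv2.findContours((l==k).astype(np.uint8),cv2.RETR_CCOMP,cv2.CHAIN_APPROX_NONE)
    print(f,'outer',[ (L[0]+.5*np.array(cv2.minAreaRect(c_)[0])[::-1], .5*np.array(cv2.minAreaRect(c_)[1]),cv2.minAreaRect(c_)[2]) for c_ in cn if len(c_)>12], pr['C'],pr['tilt'])
```

```text
scene0 outer [(array([6.5, 0.5]), array([74., 68.]), 90.0), (array([7.875, 0.625]), array([22.627, 22.981]), 45.0), (array([-15.5, -22.5]), array([2., 3.]), 0.0)] [ 625.689 -191.576  170.232] 0.386899475534264
scene4 outer [(array([6.  , 0.75]), array([73. , 67.5]), 90.0), (array([7.25, 0.75]), array([23.479, 22.137]), 26.56505012512207)] [ 625.794 -191.579  170.122] 0.3870466673896665
scene6 outer [(array([6., 1.]), array([73., 68.]), 90.0), (array([7.05, 0.85]), array([23.479, 22.137]), 26.56505012512207)] [ 625.576 -191.589  170.035] 0.38384894750312154
```

View pics/r_scene6.png

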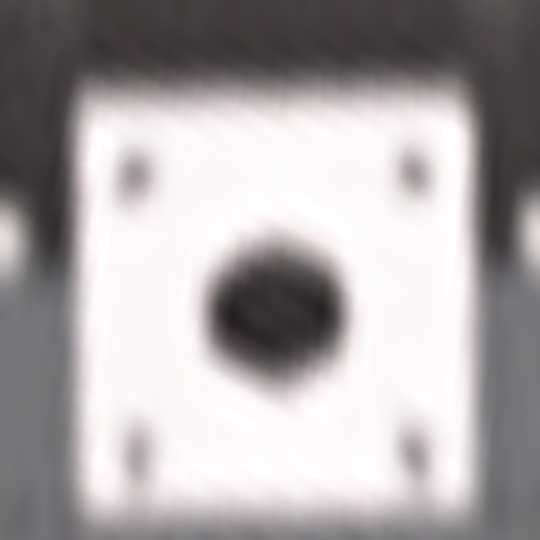

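Run:
```python
from m import *
for f in ['scene0','scene4','scene6','top0']:
    pr=port(f,(620,-192));s=load(f);K=s['K'];k1=float(s['k1']);T=s['pose']
    Ti=np.linalg.inv(T)
    L=np.arange(-45,45,0.5);X,Y=np.meshgrid(L,L,indexing='ij')
    W=pr['C']+X[...,None]*pr['x']+Y[...,None]*pr['y']
    c=W@Ti[:3,:3].T+Ti[:3,3];a=c[...,0]/-c[...,2];b=-c[...,1]/-c[...,2];q=1+k1*(a*a+b*b)
    u=(a*q*K[0,0]+K[0,2]).astype(np.float32);v=(b*q*K[1,1]+K[1,2]).astype(np.float32)
    G=cv2.cvtColor(cv2.remap(s['frame'],u,v,cv2.INTER_CUBIC),cv2.COLOR_RGB2GRAY)
    if f=='top0':cv2.imwrite('pics/r_top.png',cv2.resize(G,(540,540)))
    m=((G<140)&(np.hypot(X,Y)<17)).astype(np.uint8)
    uu,vv=X[m>0].mean(),Y[m>0].mean()
    print(f,'tilt',pr['tilt'],'yaw',pr['yaw'],pr['rect'],pr['N'],'C',pr['C'],'bore',uu,vv,m.sum()*.25,'->',pr['C']+uu*pr['x']+vv*pr['y'])
```

```text
scene0 tilt 0.3888284342914586 yaw -179.71766461210154 ((2.0262622833251953, -0.3232688903808594), (67.3930435180664, 63.888710021972656), 0.5117316842079163) 422 C [ 622.13  -191.621  168.753] bore 3.9380053908355794 0.6499326145552561 371.0 -> [ 618.489 -192.289  167.26 ]
scene4 tilt 0.3878969187024212 yaw -179.88041175772372 ((2.550313949584961, -0.06468009948730469), (68.04603576660156, 63.3242073059082), 0.04558926448225975) 418 C [ 621.957 -191.636  168.547] bore 3.255108991825613 0.7329700272479565 367.0 -> [ 618.945 -192.375  167.316]
scene6 tilt 0.38560318229282403 yaw 179.78908969319332 ((3.4312610626220703, -0.0766754150390625), (69.95008087158203, 63.400390625), 0.3187312185764313) 421 C [ 621.046 -191.679  168.179] bore 2.210706932052162 0.7316403568977351 364.25 -> [ 618.994 -192.403  167.348]
top0 tilt 0.40687955886336574 yaw -178.22986456973814 ((1.2860069274902344, 0.6830921173095703), (62.72447204589844, 65.77762603759766), 89.1789321899414) 224 C [ 616.934 -191.279  168.755] bore -1.1713933415536375 0.8982737361282368 405.5 -> [ 618.037 -192.144  169.219]
```

Emit:
arm_command(
  deltas=[
    [[0.0,0.01,0.0007,0.0074,0],[0.0,0.015,0,0,0],[0.0,0.01,0,0,0],[0.0,0.006,0,0,0],[0.0,0.003,0,0,0],[0.0,0,0,0,0],[0.0,0,0,0,0],[0.0,0,0,0,0]],
  ],
)

```text
t: 15.35
ee_pos: [604.8, -191.4, 197.0]
orientation: [[0.001, 0.001, -1.0], [-0.0, -1.0, -0.001], [-1.0, 0.0, -0.001]]
contact_force: [0.5, -0.5, -2.2]
width: 0.359
```

```bash
cat > ad.py <<'E'
from h import *
from m import *
def look(f):
    s=sensors.sense();p=s['ee_pos']
    print(s['t'],p,'F',s['contact_force'],'M',s['wrist_torque'],s['width']);print(s['orientation'][:,0])
    im=snap('scene',f)
    cv2.imwrite('pics/%s_c.png'%f,cv2.resize(im['frame'][185:265,130:230,::-1],(750,600),interpolation=cv2.INTER_CUBIC))
    P=cloud(im);c=im['frame'].astype(int).sum(-1)
    d=P-(p+[1.2,-.8,19])
    # flange top plane fit: region behind neck
    m=(d[...,0]>17)&(d[...,0]<50)&(abs(d[...,1])<30)&(d[...,2]>-45)&(d[...,2]<5)&(c>330)
    Q=P[m]
    best=None;rng=np.random.default_rng(0)
    for _ in range(400):
        i=rng.choice(len(Q),3,replace=False);n=np.cross(Q[i[1]]-Q[i[0]],Q[i[2]]-Q[i[0]]);L=np.linalg.norm(n)
        if L<50: continue
        n/=L;n*=np.sign(n[2]+1e-9)
        if n[2]<.7: continue
        k=abs((Q-Q[i[0]])@n)<1.2
        if best is None or k.sum()>best.sum():best=k
    A=Q[best];n=np.linalg.svd(A-A.mean(0))[2][2];n*=np.sign(n[2])
    print('flange top N',len(A),len(Q),'n',n,'tilt',np.degrees(np.arctan2(-n[0],n[2])),'mean',A.mean(0),'xr',A[:,0].min(),A[:,0].max(),'yr',A[:,1].min(),A[:,1].max())
    return im,P
E
python3 -c "
from ad import *
look('s9')"
```

```text
15.35 [ 604.807 -191.36   197.016] F [ 0.464 -0.545 -2.245] M [ 0.082  0.008 -0.008] 0.3592572272375423
[ 0.001 -0.    -1.   ]
flange top N 127 364 n [-0.387  0.011  0.922] tilt 22.75244857429466 mean [ 641.477 -191.668  176.73 ] xr 630.1323895770706 652.8470088899306 yr -222.06145238000536 -163.41022597379248
```

View pics/s9_c.png

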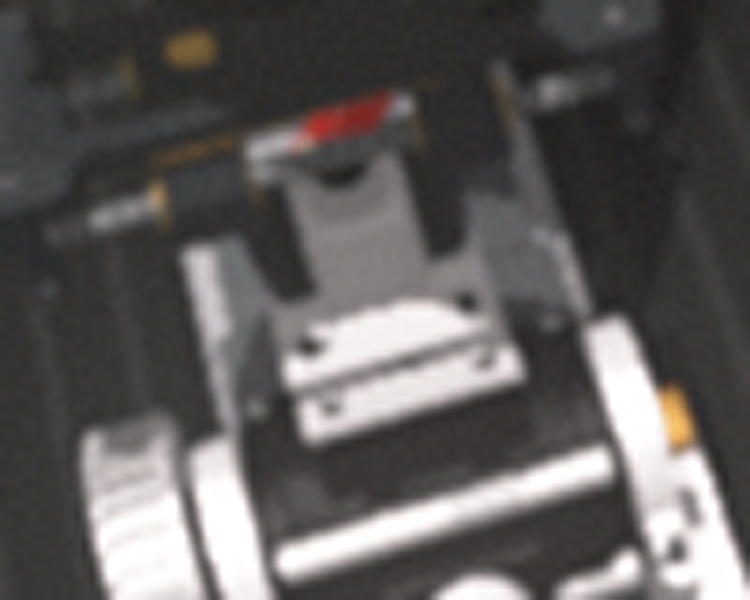

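Emit:
arm_command(
  deltas=[
    [[0.0,0.003,0,0,0],[0.0,0.002,0,0,0],[0.0,0.001,0,0,0],[0.0,0.001,0,0,0],[0.0,0.001,0,0,0],[0.0,0.001,0,0,0],[0.0,0,0,0,0],[0.0,0,0,0,0]],
  ],
)

```text
t: 16.2
ee_pos: [604.5, -191.4, 190.0]
orientation: [[0.001, 0.001, -1.0], [-0.001, -1.0, -0.001], [-1.0, 0.001, -0.001]]
contact_force: [-8.9, 2.4, 13.2]
width: 0.361
```

```bash
python3 -c "
from ad import *
look('s10')"
```

```text
16.2 [ 604.484 -191.364  189.988] F [-8.934  2.36  13.22 ] M [0.508 1.123 0.037] 0.36137141384785126
[ 0.001 -0.001 -1.   ]
flange top N 148 330 n [ 0.142 -0.011  0.99 ] tilt -8.13731153431725 mean [ 637.521 -192.889  181.186] xr 622.8033476231286 652.4540867146222 yr -222.06632453158642 -162.4565316176166
```

View pics/s10_c.png

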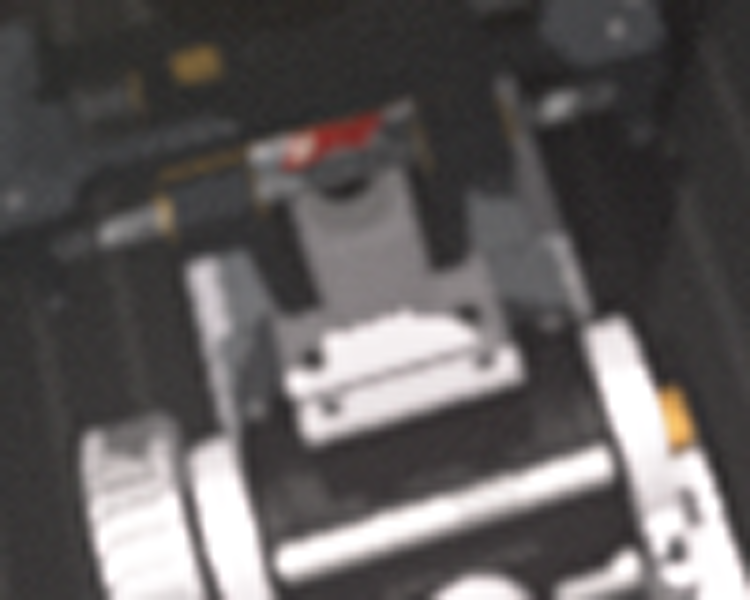

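Emit:
arm_command(
  deltas=[
    [[0.0,-0.007,0,-0.004,0],[0.0,0,0,-0.004,0],[0.0,0,0,0,0],[0.0,0.001,0,0,0],[0.0,0.001,0,0.0005,0],[0.0,0.001,0,0.001,0],[0.0,0.001,0,0.001,0],[0.0,0,0,0,0]],
  ],
)

```text
t: 17.05
ee_pos: [610.9, -191.4, 191.8]
orientation: [[0.003, 0.001, -1.0], [-0.001, -1.0, -0.001], [-1.0, 0.001, -0.003]]
contact_force: [2.0, 0.3, 5.9]
width: 0.36
```

```bash
python3 -c "
from ad import *
look('s11')"
```

```text
17.05 [ 610.857 -191.447  191.814] F [1.961 0.344 5.92 ] M [ 0.1   -0.393  0.055] 0.3602577837563419
[ 0.003 -0.001 -1.   ]
flange top N 114 282 n [0.337 0.023 0.941] tilt -19.691016443885264 mean [ 642.66  -193.959  183.252] xr 630.4981505705922 652.5421926081879 yr -221.33768706388065 -162.52207953111392
```

View pics/s11_c.png

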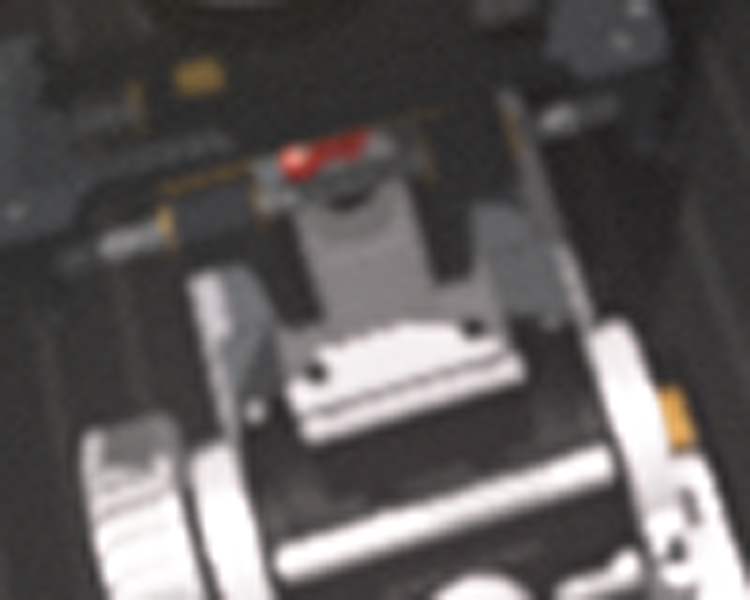

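Emit:
arm_command(
  deltas=[
    [[0.0,0.0007,0,0.0006,0],[0.0,0.0007,0,0.0006,0],[0.0,0.0007,0,0.0006,0],[0.0,0.0007,0,0.0006,0],[0.0,0,0,0,0],[0.0,0,0,0,0],[0.0,0,0,0,0],[0.0,0,0,0,0]],
  ],
)

```text
t: 17.9
ee_pos: [608.5, -191.5, 189.0]
orientation: [[0.003, 0.001, -1.0], [-0.001, -1.0, -0.001], [-1.0, 0.001, -0.003]]
contact_force: [0.8, -0.5, 6.2]
width: 0.36
```

```bash
python3 -c "
from ad import *
look('s12')"
```

```text
17.9 [ 608.486 -191.476  188.972] F [ 0.808 -0.511  6.208] M [ 0.115 -0.389  0.053] 0.35984582273661614
[ 0.003 -0.001 -1.   ]
flange top N 119 325 n [-0.125  0.008  0.992] tilt 7.189157290002549 mean [ 636.06  -192.002  184.864] xr 627.0030368350298 645.2326038183244 yr -222.20883059394572 -162.32526455746103
```

View pics/s12_c.png

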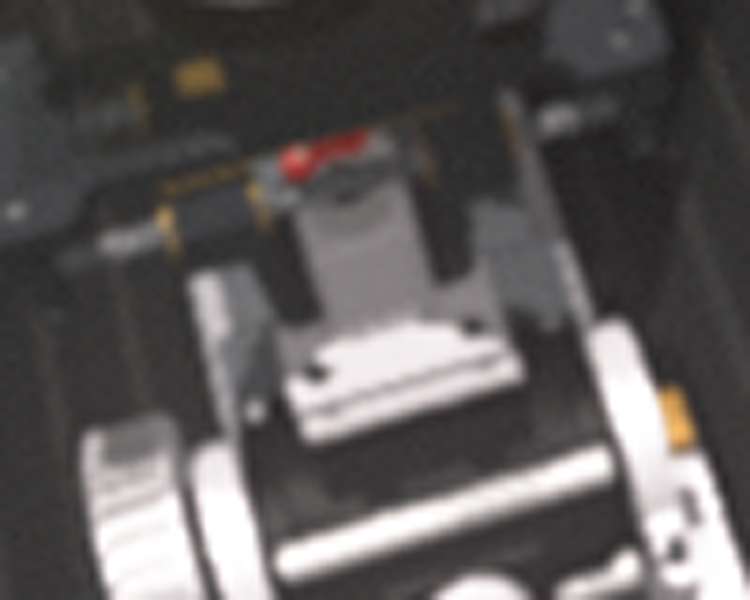

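Emit:
arm_command(
  deltas=[
    [[0.0,0.0009,0,0.0007,0],[0.0,0.0009,0,0.0007,0],[0.0,0.0009,0,0.0007,0],[0.0,0.0009,0,0.0006,0],[0.0,0.0009,0,0.0006,0],[0.0,0.0009,0,0.0006,0],[0.0,0,0,0,0],[0.0,0,0,0,0]],
  ],
)

```text
t: 18.75
ee_pos: [604.6, -191.6, 183.5]
orientation: [[0.003, 0.001, -1.0], [-0.001, -1.0, -0.001], [-1.0, 0.001, -0.003]]
contact_force: [0.8, 0.1, 5.2]
width: 0.358
```

```bash
python3 -c "
from ad import *
look('s13')"
```

```text
18.75 [ 604.556 -191.562  183.464] F [0.755 0.094 5.237] M [ 0.036 -0.423 -0.049] 0.3578540358958279
[ 0.003 -0.001 -1.   ]
flange top N 123 358 n [ 0.133 -0.024  0.991] tilt -7.619607133240275 mean [ 639.122 -191.7    181.015] xr 623.5804991210498 653.3811174729326 yr -222.0870156143459 -162.66285203970722
```

View pics/s13_c.png

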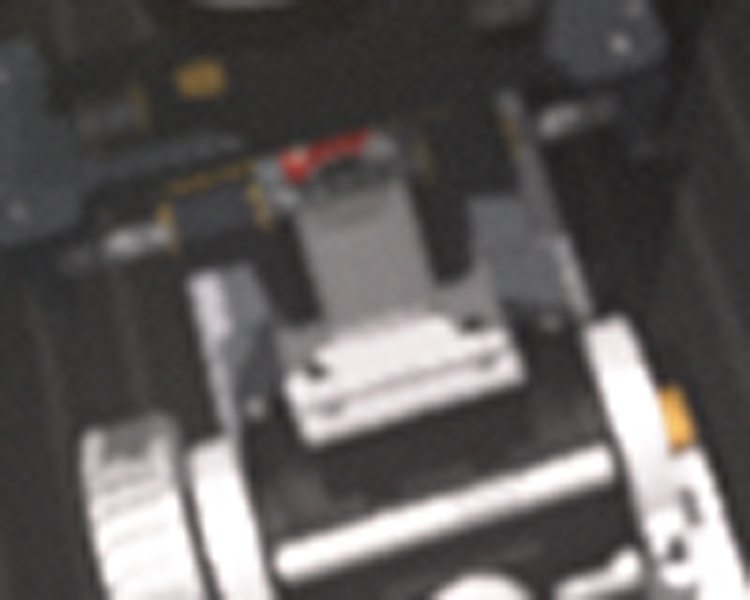

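```bash
cat > neck.py <<'E'
from m import *
def neck(f,tcp,zr=(-3,48)):
    s=load(f);P=cloud(s);d=P-(np.array(tcp)+[1.3,-.8,0])
    m=(abs(d[...,1])<13)&(d[...,0]>-25)&(d[...,0]<40)&(d[...,2]>zr[0])&(d[...,2]<zr[1])
    Q=d[m];best=None;rng=np.random.default_rng(1)
    for _ in range(600):
        i=rng.choice(len(Q),3,replace=False);n=np.cross(Q[i[1]]-Q[i[0]],Q[i[2]]-Q[i[0]]);L=np.linalg.norm(n)
        if L<80: continue
        n/=L;n*=np.sign(n[0])
        if n[0]<.75 or abs(n[1])>.2: continue
        k=abs((Q-Q[i[0]])@n)<1.3
        if best is None or k.sum()>best.sum():best=k
    A=Q[best];n=np.linalg.svd(A-A.mean(0))[2][2];n*=np.sign(n[0])
    print(f,'neck N',len(A),len(Q),'n',n,'tilt rad',np.arctan2(n[2],n[0]),'mean',A.mean(0),'z',A[:,2].min(),A[:,2].max())
    return A,n
if __name__=='__main__':
    for f,t in [('scene8',(611.8,-190.8,239.3)),('s9',(604.8,-191.4,197)),('s10',(604.5,-191.4,190)),('s11',(610.9,-191.4,191.8)),('s12',(608.5,-191.5,189)),('s13',(604.6,-191.6,183.5))]: neck(f,t)
E
python3 neck.py
```

```text
scene8 neck N 117 255 n [ 1.    -0.018 -0.007] tilt rad -0.006758163215075539 mean [15.687 -0.202 14.282] z -2.8910224782408136 32.60985927292887
s9 neck N 105 226 n [1.    0.003 0.023] tilt rad 0.023138872249543092 mean [15.529  0.127 15.695] z -2.561685546698641 34.21646654949495
s10 neck N 106 225 n [ 1.    -0.006  0.028] tilt rad 0.027742299907038404 mean [15.44   0.078 16.052] z -2.9512502734554573 41.09865665265011
s11 neck N 115 232 n [ 0.996 -0.011  0.085] tilt rad 0.08489602171592833 mean [14.878 -0.188 16.361] z -2.335405361589949 41.97173133465395
s12 neck N 113 246 n [0.983 0.007 0.183] tilt rad 0.18428219531941756 mean [14.842 -0.176 18.042] z -2.8414545964344597 41.8173021381408
s13 neck N 134 317 n [ 0.954 -0.04   0.298] tilt rad 0.30272365687516073 mean [14.066  0.216 18.643] z -2.93344948872425 43.47339466652977
```

Emit:
arm_command(
  deltas=[
    [[0.0,0.0009,0,0.0006,0],[0.0,0.0009,0,0.0005,0],[0.0,0.0009,0,0.0005,0],[0.0,0.0009,0,0.0004,0],[0.0,0,0,0,0],[0.0,0,0,0,0],[0.0,0,0,0,0],[0.0,0,0,0,0]],
  ],
)

```text
t: 19.6
ee_pos: [602.6, -191.6, 179.8]
orientation: [[0.003, 0.001, -1.0], [-0.001, -1.0, -0.001], [-1.0, 0.001, -0.003]]
contact_force: [1.1, 0.2, 5.1]
width: 0.359
```

```bash
python3 -c "
from ad import *
from neck import neck
look('s14')
neck('s14',sensors.sense()['ee_pos'])"
```

```text
19.6 [ 602.589 -191.553  179.83 ] F [1.103 0.216 5.107] M [ 0.089 -0.473 -0.015] 0.35937221912125084
[ 0.003 -0.001 -1.   ]
flange top N 119 360 n [0.191 0.022 0.981] tilt -11.002915864632985 mean [ 639.533 -192.885  180.798] xr 621.3035198740527 653.1038219372851 yr -221.48091740178728 -162.4148140051545
s14 neck N 142 331 n [0.935 0.034 0.352] tilt rad 0.3599005316048427 mean [14.273  0.647 18.179] z -1.7829507355545218 39.30100141400763
```

Emit:
arm_command(
  deltas=[
    [[0.0,0.0008,0,0.0003,0],[0.0,0.0008,0,0.0003,0],[0.0,0.0008,0,0.0003,0],[0.0,0,0,0,0],[0.0,0,0,0,0],[0.0,0,0,0,0],[0.0,0,0,0,0],[0.0,0,0,0,0]],
  ],
)

```text
t: 20.45
ee_pos: [602.2, -191.6, 178.6]
orientation: [[0.005, 0.001, -1.0], [-0.002, -1.0, -0.001], [-1.0, 0.002, -0.005]]
contact_force: [0.8, 0.4, 10.4]
width: 0.361
```

```bash
python3 -c "
from ad import *
from neck import neck
look('s15')
neck('s15',sensors.sense()['ee_pos'])"
```

```text
20.45 [ 602.155 -191.589  178.584] F [ 0.771  0.378 10.37 ] M [ 0.228 -0.452  0.003] 0.3614324624215065
[ 0.005 -0.002 -1.   ]
flange top N 125 363 n [ 0.311 -0.039  0.95 ] tilt -18.149758272633854 mean [ 641.12  -192.278  181.682] xr 620.3804447076657 653.1802040552268 yr -222.06827961680267 -162.67459923053647
s15 neck N 134 329 n [ 0.925 -0.018  0.38 ] tilt rad 0.3897298646676051 mean [13.709 -0.022 19.603] z -0.7254055942579498 45.554075364794926
```

View pics/s15_c.png

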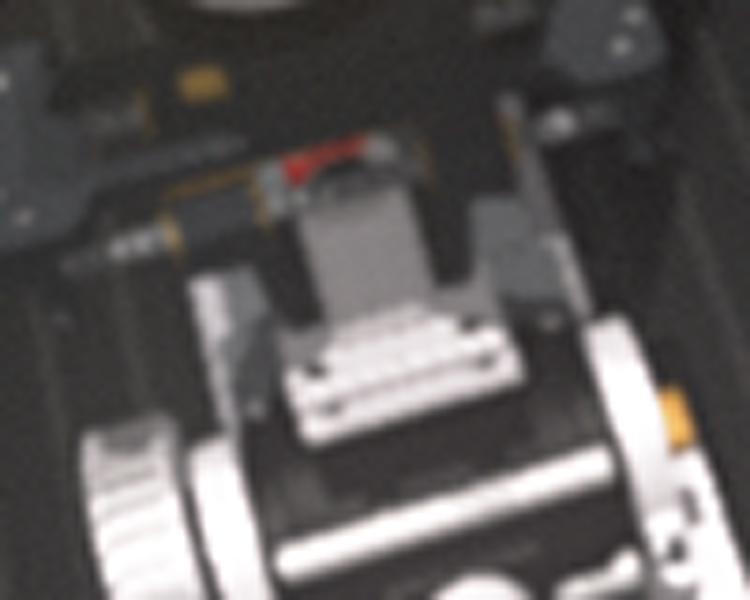

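```bash
cat > rectv.py <<'E'
from m import *
C0=np.array([618.8,-192.35,167.3]);th=0.3875
def rectify(f,off,out,n=None):
    s=load(f);K=s['K'];k1=float(s['k1']);T=s['pose'];Ti=np.linalg.inv(T)
    n=np.array([-np.sin(th),0,np.cos(th)]);x=np.array([np.cos(th),0,np.sin(th)]);y=np.array([0,1.,0])
    L=np.arange(-45,45,0.5);X,Y=np.meshgrid(L[::-1],L[::-1],indexing='ij') # rows: up slope at top ; cols: +y left
    W=C0+n*off+X[...,None]*x+Y[...,None]*y
    c=W@Ti[:3,:3].T+Ti[:3,3];a=c[...,0]/-c[...,2];b=-c[...,1]/-c[...,2];q=1+k1*(a*a+b*b)
    u=(a*q*K[0,0]+K[0,2]).astype(np.float32);v=(b*q*K[1,1]+K[1,2]).astype(np.float32)
    R=cv2.remap(s['frame'],u,v,cv2.INTER_CUBIC)[:,:,::-1]
    R=cv2.resize(R,(540,540))
    for g in range(-40,45,10):
        i=int((44.5-g)*6)
        cv2.line(R,(0,i),(8 if g else 20,i),(0,255,0),1);cv2.line(R,(i,0),(i,8 if g else 20),(0,255,0),1)
    return R
if __name__=='__main__':
    import sys
    f=sys.argv[1]
    A=np.hstack([rectify(f,0,''),rectify(f,8,'')]);A=cv2.resize(A,(800,400));cv2.imwrite('pics/rv_%s.png'%f,A)
E
python3 rectv.py s15
```

```text
(no output)
```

View pics/rv_s15.png

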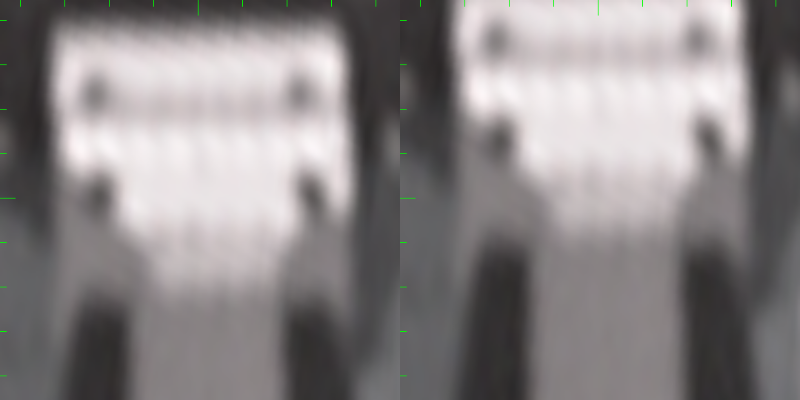

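Emit:
arm_command(
  deltas=[
    [[0.0,-0.003,0,0.001,0],[0.0,-0.003,0,0.001,0],[0.0,-0.002,-0.0007,-0.003,0],[0.0,-0.0015,-0.0006,-0.003,0],[0.0,0,0,-0.0035,0],[0.0,0,0,0,0],[0.0,0,0,0,0],[0.0,0,0,0,0]],
  ],
)

```text
t: 21.3
ee_pos: [608.3, -190.0, 185.6]
orientation: [[-0.0, 0.001, -1.0], [0.0, -1.0, -0.001], [-1.0, -0.0, 0.0]]
contact_force: [0.1, 0.4, -1.9]
width: 0.363
```

```bash
python3 -c "
from ad import *
from neck import neck
look('s16')
neck('s16',sensors.sense()['ee_pos'])"; python3 rectv.py s16
```

```text
21.3 [ 608.338 -189.951  185.61 ] F [ 0.139  0.448 -1.916] M [ 0.009  0.044 -0.052] 0.3629532586356204
[-0.  0. -1.]
flange top N 120 353 n [-0.317 -0.009  0.949] tilt 18.460075356483504 mean [ 638.48  -190.968  187.689] xr 626.7926672252825 649.9698774832661 yr -220.6627904260263 -161.16046238946944
s16 neck N 140 330 n [0.923 0.002 0.384] tilt rad 0.3945177819689263 mean [13.846 -0.034 18.788] z -0.9913283448521497 44.01486586431531
```

View pics/s16_c.png

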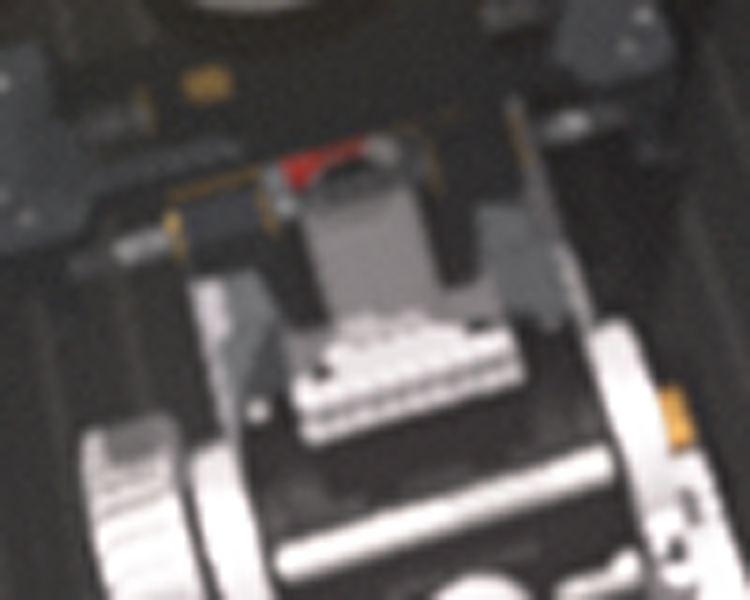

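View pics/rv_s16.png

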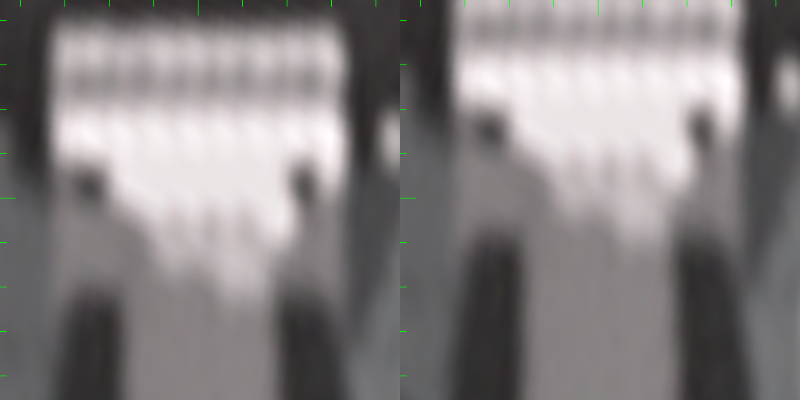

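Emit:
arm_command(
  deltas=[
    [[0.0,0.0015,0.0003,-0.0006,0],[0.0,0.0015,0,-0.0006,0],[0.0,0.001,0,-0.0004,0],[0.0,0.0008,0,-0.0003,0],[0.0,0.0006,0,-0.0002,0],[0.0,0,0,0,0],[0.0,0,0,0,0],[0.0,0,0,0,0]],
  ],
)

```text
t: 22.15
ee_pos: [609.8, -190.3, 181.8]
orientation: [[-0.001, 0.001, -1.0], [-0.0, -1.0, -0.001], [-1.0, 0.0, 0.001]]
contact_force: [-10.3, 2.1, 8.3]
width: 0.359
```

```bash
python3 -c "
from ad import *
from neck import neck
look('s17')
neck('s17',sensors.sense()['ee_pos'])"; python3 rectv.py s17
```

```text
22.15 [ 609.809 -190.293  181.82 ] F [-10.253   2.099   8.273] M [ 0.311  1.361 -0.07 ] 0.35872943136299557
[-0.001 -0.    -1.   ]
flange top N 117 317 n [-0.349  0.028  0.937] tilt 20.449475727560625 mean [ 639.847 -192.477  184.266] xr 628.1238395977285 649.9188722871224 yr -220.536089929281 -161.7011579251307
s17 neck N 124 341 n [ 0.888 -0.057  0.456] tilt rad 0.4740912586987526 mean [13.159 -0.559 20.936] z -0.8421525938293541 43.42120450907501
```

View pics/s17_c.png

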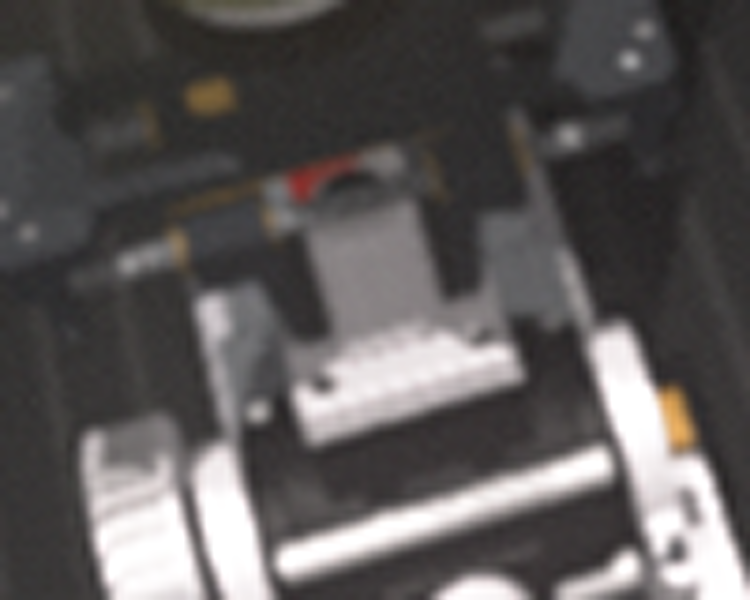

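View pics/rv_s17.png

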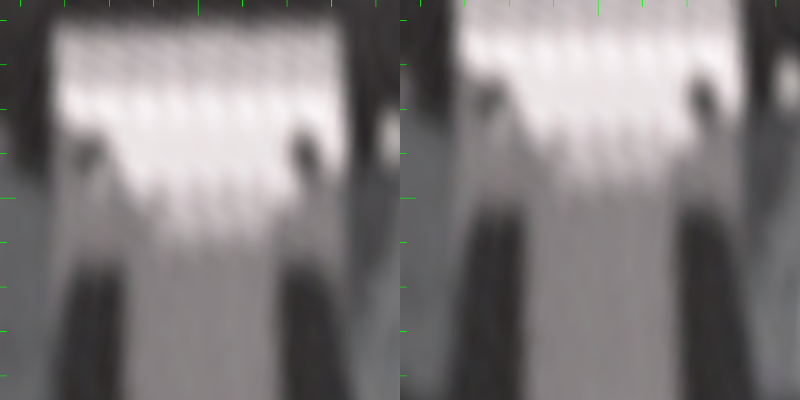

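Emit:
arm_command(
  deltas=[
    [[0.0,0.0005,0,0.0006,0],[0.0,0.0005,0,0.0006,0],[0.0,0,0,0,0],[0.0,0,0,0,0],[0.0,0,0,0,0],[0.0,0,0,0,0],[0.0,0,0,0,0],[0.0,0,0,0,0]],
  ],
)

```text
t: 23.0
ee_pos: [609.7, -190.3, 181.7]
orientation: [[0.002, 0.001, -1.0], [-0.001, -1.0, -0.001], [-1.0, 0.001, -0.002]]
contact_force: [-4.8, 2.7, 10.4]
width: 0.361
```

```bash
python3 -c "
from ad import *
from neck import neck
for f in ('s18','s18b','s18c'):
  look(f)
  neck(f,sensors.sense()['ee_pos'])"; python3 rectv.py s18
```

```text
23.0 [ 609.697 -190.314  181.652] F [-4.789  2.654 10.412] M [ 0.485  0.592 -0.043] 0.36071166217833867
[ 0.002 -0.001 -1.   ]
flange top N 111 308 n [-0.369 -0.019  0.929] tilt 21.6477273797585 mean [ 639.761 -191.741  184.666] xr 628.4123914545074 650.3189861619194 yr -220.90322609396014 -161.7763702162493
s18 neck N 140 341 n [ 0.911 -0.032  0.41 ] tilt rad 0.42318013010925204 mean [13.56  -0.61  19.695] z -1.0845791393724653 43.70341166961015
23.05 [ 609.721 -190.303  181.678] F [-4.898  3.029 10.2  ] M [ 0.407  0.511 -0.015] 0.3593532854235061
[ 0.003 -0.001 -1.   ]
flange top N 122 306 n [-0.381 -0.007  0.925] tilt 22.3936170895867 mean [ 639.504 -192.009  184.658] xr 628.23022891141 648.9536898138741 yr -220.95270063923778 -161.73313465438085
s18b neck N 128 339 n [0.9   0.06  0.432] tilt rad 0.4477904389775719 mean [14.002  0.117 18.988] z 0.16844537377838265 43.19153937631816
23.1 [ 609.712 -190.282  181.636] F [-4.857  1.838  9.918] M [ 0.445  0.452 -0.024] 0.3649577133945225
[ 0.003 -0.001 -1.   ]
flange top N 130 311 n [-0.343  0.005  0.939] tilt 20.07769331214018 mean [ 639.877 -191.263  184.659] xr 627.9325320764098 651.07932326209 yr -220.80870833206808 -161.689395595385
s18c neck N 137 338 n [0.918 0.012 0.395] tilt rad 0.40643358295713256 mean [13.679 -0.209 19.386] z -1.2859286045767249 42.461752227922034
```

View pics/rv_s18.png

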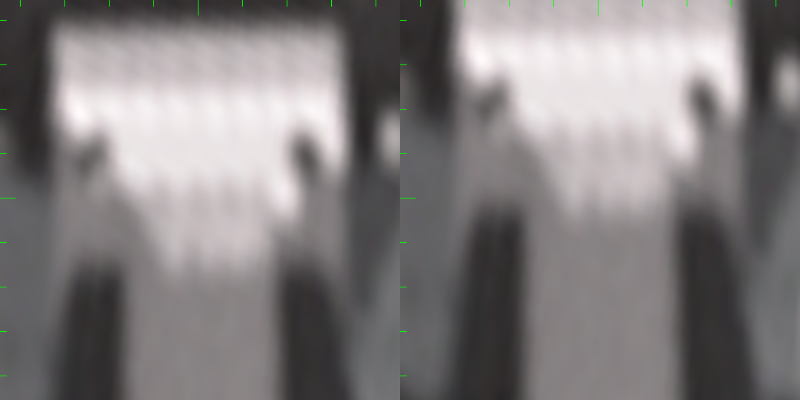

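Emit:
arm_command(
  deltas=[
    [[0.0,0.0004,0,0,0],[0.0,0.0004,0,0,0],[0.0,0.0004,0,0,0],[0.0,0,0,0,0],[0.0,0,0,0,0],[0.0,0,0,0,0],[0.0,0,0,0,0],[0.0,0,0,0,0]],
  ],
)

```text
t: 23.95
ee_pos: [609.8, -190.3, 181.6]
orientation: [[0.003, 0.001, -1.0], [-0.002, -1.0, -0.001], [-1.0, 0.002, -0.003]]
contact_force: [-7.6, 4.4, 17.2]
width: 0.365
```

```bash
cat > avg.py <<'E'
import sys
from h import *
from m import *
import io,contextlib
def run(f,N=6):
    D=[];Fr=[];Fs=[];Ms=[];Ps=[]
    for i in range(N):
        s=cams.snapshot('scene');z=s['range_z'].astype(float);z[z<=0]=np.nan;D.append(z);Fr.append(s['frame'].astype(float))
        q=sensors.sense();Fs.append(q['contact_force']);Ms.append(q['wrist_torque']);Ps.append(q['ee_pos'])
    s['range_z']=np.nan_to_num(np.nanmedian(D,0));s['frame']=np.mean(Fr,0).round().astype(np.uint8)
    np.savez('%s.npz'%f,**s)
    cv2.imwrite('pics/%s_c.png'%f,cv2.resize(s['frame'][185:265,130:230,::-1],(750,600),interpolation=cv2.INTER_CUBIC))
    p=np.mean(Ps,0);print(q['t'],'p',p,'F',np.mean(Fs,0),'M',np.mean(Ms,0),q['orientation'][:,0],q['width'])
    return p
f=sys.argv[1];p=run(f)
from neck import neck
for zr in ((-3,48),(3,38)): neck(f,p,zr)
E
python3 avg.py s19; python3 rectv.py s19
```

```text
24.25 p [ 609.767 -190.303  181.639] F [-8.038  3.538 17.03 ] M [ 0.715  0.986 -0.013] [ 0.003 -0.002 -1.   ] 0.3609767665474956
s19 neck N 184 342 n [ 0.922 -0.003  0.388] tilt rad 0.3985942223483952 mean [13.987 -0.166 18.662] z -0.5434361955935856 36.63174827358773
s19 neck N 171 252 n [0.92  0.002 0.391] tilt rad 0.4019518808167991 mean [13.392 -0.074 20.143] z 3.5628429765789633 36.63174827358773
```

View pics/rv_s19.png

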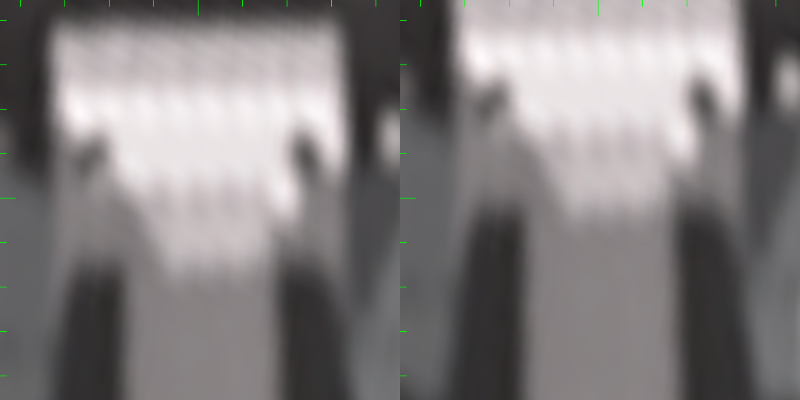

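View pics/s19_c.png

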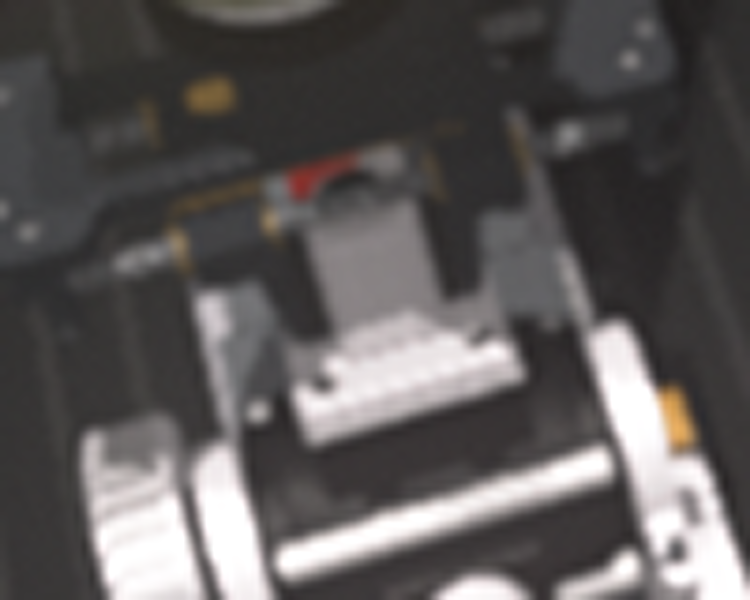

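```bash
python3 -c "
from workcell import sensors,finish_job
s=sensors.sense();print(s['t'],s['contact_force'],s['width'])
print(finish_job())"
```

```text
24.25 [-8.00516473  3.36142942 16.36484389] 0.3609767665474956
the job is handed in; nothing more can be done
None
```

I tightened the knob, put the adapter on the port face tilted flush, and handed the job in at 24.3 s of the 51 s. The arm was still gripping the adapter and pressing it.

**Knob:** it turned about 1.28 rad clockwise, from a bar angle of 36.7° to −37° in the picture after release. It started at 0 to 0.25 rad, so it stands at about 1.28 rad or more against the 1.2 rad needed. At the worst case that margin is only about 0.08 rad. I did not measure the knob angle again at the end; later pictures showed no shift of the port.

**Tilting the adapter:** the arm cannot tilt the tool, so I turned the adapter in the grip. I rested its upper edge on the port face and drew the tool down and towards the robot. It first came down about 9 mm too low on the slope. I lifted it off, shifted it and pressed it again.

**Last checks:**

| Check | Measured | Allowed |
|---|---|---|
| Tilt | neck 0.40 rad, port face 0.386 to 0.389 rad | within 0.05 rad |
| Centring down or up the slope | −0.9 mm by the screw holes | ±6 mm |
| Centring sideways | +0.6 mm by the screw holes | ±6 mm |
| Edge alignment | about 0.01 rad | within 0.1 rad |
| Push on the face | about 21 N, square to it | 4 to 35 N |
| Grip | opening 32 mm, matching the neck | over 2 N (force not measured) |

- **Flushness:** the last 1.2 mm of commanded push raised the force but did not move the tool, so the adapter sits firmly on the face. I did not measure the gap directly.
- **Disagreements:** a depth-based estimate from the neck put the centre about +2 mm up the slope, against −0.9 mm from the holes. Single-picture tilt readings scattered from 0.35 to 0.47 rad, so I relied on the median of six pictures.

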